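# Seat a tongued blank in the sprung drilling jig

## Task

Load the drilling jig: take the wooden blank that has a tongue at one end, which stands on its long edge, lay it on its underside (the side flush with the tongue) and seat it in the jig's pocket, with the tongue under the steel bridge pushing back the sprung plunger and the other end down behind the low end stop, so that it lies flat and square on the pocket floor, held by the spring. Then let go, and leave the other things on the bench where they are.

Things in the scene. Friction and masses are not known exactly. Their poses are not given: they have to be found in the camera images.
- blank: Light wooden blank, 110 g: block 80 long (own x) x 48 wide (y) x 30 high (z); at its +x end a tongue 29 long, 26 wide, 12 high, flush with the block's underside. Origin: centre of the 80 x 48 underside (tail face x = -40, shoulder +40, tongue tip +69). It starts on its long -y side face, 48 tall, 30 thick, underside facing roughly the robot.
- jig: Drilling jig screwed to the bench (does not move): plywood base 190 x 110 x 18 thick with a pocket on top, open upwards, closed by the end stop, two side cheeks and the bridge. Origin on the bench under the middle of the seated block; +x towards the bridge, z up. Side cheeks: 10 high above the pocket floor, inner faces at y = +-25.5, x from -46 to +40, each 14 thick.
- bridge (a point): Middle of the lower edge of the steel bridge bar on its pocket side, 53 mm from the seat point along +x. The bar is 18 thick along x, 74 wide; underside 17.5, top 27.5 above the pocket floor (two screw heads on it to 31.5), on two pillars 30 long along x, 30 apart.
- plunger_face (a point): Middle of the face of the brass sprung plunger (24 wide, 12 high) in the opening under the bridge. Free, it is 61 mm from the seat point along +x; it yields along +x by up to 18 mm: about 3 N at first, 7 N with the blank seated (8 mm), 10 N at 15 mm. It pushes the blank back against the end stop.
- stop (a point): Middle of the top edge of the low wooden end stop, on its pocket side, 40 mm from the seat point along -x. The stop is 8 high above the pocket floor and 12 thick, too high for the blank to go over it lying flat with its tongue under the bridge: the tongue goes in tilted.
- seat (a point): Point on the pocket floor where the origin of the seated blank belongs, with the blank's axes parallel to this point's axes (x towards the bridge, z up).
- spare: Plain wooden block 80 x 48 x 30 without a tongue (bystander), origin: centre of underside.
- glue: White glue bottle with a cap, 52 diameter, 130 high (bystander), origin: centre of underside.
- top: Turned wooden toy top standing on its flat end, 52 diameter, 75 high with a thin stem (bystander), origin: centre of underside.

How it is judged:
At the end, for the whole second after the job is handed in: The tongued blank lies flat (tilt under 2 degrees) and square (within 3.4 degrees) in the pocket, tongue under the bridge, its origin within 3 mm sideways and lengthways and 2 mm in height of the seat point, released and at rest (angle between blank's own z axis and vertical below 0.035 rad and angle between the x axis of blank and the x axis of seat, either way round below 0.06 rad and x of blank in the frame of seat between -0.003 and 0.003 m and y of blank in the frame of seat between -0.003 and 0.003 m and z of blank in the frame of seat between -0.002 and 0.002 m and linear speed of blank below 0.01 m/s and contact force between blank and the fingers below 0.1 N); the robot touches nothing.
It fails at once if the plain block was pushed more than 20 mm or knocked over (distance of spare from where it was at the start of the episode above 0.02 m or angle between spare's own z axis and vertical above 0.5 rad).
It fails at once if the glue bottle was pushed more than 20 mm or knocked over (distance of glue from where it was at the start of the episode above 0.02 m or angle between glue's own z axis and vertical above 0.5 rad).
It fails at once if the toy top was pushed more than 20 mm or knocked over (distance of top from where it was at the start of the episode above 0.02 m or angle between top's own z axis and vertical above 0.5 rad).
It also fails if it takes over 58 s, if anything falls off the work surface, if the arm or the gripper's body presses on something with over 40 N, if the wrist force passes 120 N, or if a joint passes its speed limit or range.

## Robot

A 7-joint arm with a two-finger parallel gripper is mounted at the origin on the work surface. World frame = base frame: x ahead of the robot, y to its left, z up, the work surface at z = 0. Lengths are in m, angles in rad, forces in N, time in s.
With the tool pointing down it reaches from about 0.425 to 0.925 m from the base axis. Payload 6.8 kg.
Tool frame: the origin (TCP) lies between the finger pads; the fingertips stand r.tip_extent ahead of it and the grasp point (between the pads) lies 5 mm behind it (r.tip_extent is the distance from the TCP to the fingertips, in m); y points along the fingers, x is the direction in which the jaws open and shut, and the axes are right-handed (so a half turn about y gives the same grasp; the last joint's range is limited). The gripper opens to 85 mm and grips with 20 to 120 N. Pads are 22 mm wide; open, the fingers measure 114 mm over their backs; the gripper's body (76 mm by 85 mm) begins 54 mm behind the grasp point. The pads swing forward as they close: fully open they stand 13 mm farther back than shut.
Start: joints at [-1.284, 0.477, 0.022, 1.555, -0.011, 1.109, -0.083], TCP at [0.26, 0.623, 0.245] pointing down, gripper open.
Joint ranges: [-2.96, 2.96], [-0.34, 2.1], [-1.41, 1.46], [0.24, 2.44], [-1.37, 4.51], [0.17, 1.92], [-2.96, 2.96]. Speed limits (rad/s): [2.39, 2.39, 3.14, 3.14, 3.14, 3.14, 3.14].

## Interface

Orientations are given as a rotation vector (axis times angle).
In Python, from bench import r gives the robot as it stands.
- The arm moves only by the tool send_rows, never from a script. Its argument "plan" is a list of rows, each a list of 5 numbers: the shift along the tool's x, y, z in cm, then the turn about the tool's y in degrees, then the opening, from 0 (shut) to 1 (fully open). In form: [[dx, dy, dz, spin, grip], ...]. A call has 1 to 12 rows; each row shifts and turns the commanded pose from where the row before left it, along the tool's axes as they then stand; what a row does not reach is not made up. A row lasts 1/8 s, in which the tool goes at most 62.5 mm and 10.7 degrees, less where a joint would pass 70% of its speed; a pose out of reach is approached as far as the arm can. A call is refused whole if a number of a shift passes 6.25 or a number of a turn 10.7, either way. A call with a gripper value outside its range is refused whole. The fingers move at their own pace and stop on an object; "force" is the grip in N (left out, the last holds). Time passes only in rows, so rows that do not move let the fingers close. It gives the time, the measured TCP pose, the force and the opening at its end, in the units of the state.
- r.get_obs(): the state, without advancing time (a new reading comes with each control period).
- r.grab_frame(name): name is "scene" or "top" or "wrist"; returns a dict with "image" (384x512x3 uint8, red, green, blue), "camera_matrix" (3x3 intrinsics, pixels), "cam_to_world" (4x4, takes a point from camera to world coordinates). Camera axes: x right, y down, z forward; pixel columns grow to the right and rows downward; lengths in m; the calibration is good to about 2 mm. A picture is of the moment at which its call begins. There is no depth.
- r.hand_in(): hands the job in, once; it reports no verdict.
Trained networks look in the newest picture that a camera, given by its name, has taken for a name from the list of things; names that differ only in an ending like _2 or _b are one class to them, and where a whole thing is asked for, a point or a joint stands for the part that bears it (a point fixed in the world has none). Each returns a list of dicts, best first, with "p" (0 to 1); they miss things now and then, are a little off and sometimes report something else, mostly with a low value. They report only what shows in the picture. A call takes as long as a camera call.
- r.recognise(camera, target): "rect" ([left, top, right, bottom] in pixels, round what is visible of it).
The state is a dict: "clock": time; "joints": joint angles; "qvel": joint speeds; "tau": joint torques, N m; "tcp_pos": TCP position; "orientation": TCP orientation; "contact_force": force on the tool from outside, world axes, zero at the start; "moment": the same for the moment, N m; "grip_width": finger opening in m.
Only numpy, scipy, OpenCV 4.12 (cv2) and the standard library are available. Lean on these libraries where they do the work, as an engineer would, in place of code of your own. Each camera call takes 0.05 s, during which the arm holds its last target.

## Working session

There is one attempt and no reset: what is moved stays moved. The work goes in short steps, Python scripts to look and compute and a tool call to move; the robot and the scene stay as the last step left them, time stands still between calls to the robot, and variables do not carry over. Pictures are saved under pics/ and viewed, and the job is handed in when it is done.

Besides the shell and the picture viewer there is one more tool, called as a command line: name --pt "numbers of a row" for each row, then --argument value for the rest. send_rows: Moves the arm, as the interface text tells. Its arguments: {"type":"object","properties":{"plan":{"type":"array","items":{"type":"array","items":{"type":"number"}}},"force":{"type":"number"}},"required":["plan"]}

```bash
ls -la; mkdir -p pics; python3 - <<'E'
from bench import r
import cv2,numpy as np
o=r.get_obs(); print(o, r.tip_extent)
for n in ["scene","top","wrist"]:
    f=r.grab_frame(n); cv2.imwrite(f"pics/{n}0.png",f["image"][:,:,::-1]); print(n,f["camera_matrix"].round(1).tolist(),f["cam_to_world"].round(4).tolist())
    for t in ["blank","jig","bridge","plunger_face","stop","seat","spare","glue","top"]:
        try: print(n,t,[(d["rect"],round(d["p"],2)) for d in r.recognise(n,t)][:2])
        except Exception as e: print(n,t,e)
E
```

```text
total 12
drwxr-xr-x  3 agent agent 4096 Dec  6 13:00 .
drwxr-xr-x 23 root  root  4096 Dec  6 13:00 ..
drwxr-xr-x  2 agent agent 4096 Dec  6 13:00 pics
{'clock': 0.0, 'joints': array([-1.28406647,  0.47783254,  0.02234369,  1.55646269, -0.01149916,
        1.10929075, -0.08308976]), 'qvel': array([ 1.95478695e-03,  3.01258916e-05, -1.29800969e-03, -6.56026721e-04,
        1.92553164e-03, -9.15266213e-04,  7.84419705e-04]), 'tau': array([ 7.23939247e-04, -5.96455371e+01,  1.60813451e+00, -2.81186950e+01,
        1.24637739e-02,  9.44473461e-03,  1.08074795e-05]), 'tcp_pos': array([0.25943466, 0.62253298, 0.24429928]), 'orientation': array([-1.37167417, -0.91259845,  0.91501725]), 'contact_force': array([-0.35663231, -0.39329823, -0.39392976]), 'moment': array([ 0.06072305, -0.06820362, -0.01014103]), 'grip_width': 0.08547035844115101} 0.014
scene [[380.6, 0.0, 256.5], [0.0, 380.6, 195.3], [0.0, 0.0, 1.0]] [[-0.8041, 0.426, -0.4147, 0.9966], [0.5945, 0.5684, -0.5687, 0.4627], [-0.0065, -0.7038, -0.7103, 0.7118], [0.0, 0.0, 0.0, 1.0]]
scene blank [([208.2, 136.7, 246.9, 160.6], 0.72)]
sc
[... 821 characters left out ...]
[([146.2, 197.1, 199.1, 278.0], 0.74)]
top plunger_face [([145.7, 195.5, 200.7, 278.0], 0.22)]
top stop [([145.1, 194.7, 201.7, 278.6], 0.73)]
top seat [([147.4, 193.8, 201.0, 279.9], 0.96)]
top spare [([246.8, 226.2, 279.7, 251.7], 0.96), ([346.4, 181.1, 371.6, 231.6], 0.51)]
top glue [([267.2, 153.4, 288.7, 174.3], 0.83)]
top top [([176.6, 116.9, 201.9, 138.2], 0.8)]
wrist [[317.4, 0.0, 250.1], [0.0, 317.4, 194.6], [0.0, 0.0, 1.0]] [[0.3853, 0.8764, 0.2888, 0.1867], [0.9228, -0.3663, -0.1196, 0.6535], [0.001, 0.3126, -0.9499, 0.3746], [0.0, 0.0, 0.0, 1.0]]
wrist blank []
wrist jig []
wrist bridge []
wrist plunger_face []
wrist stop []
wrist seat []
wrist spare []
wrist glue []
wrist top []
```

```bash
python3 - <<'E'
import cv2
a=cv2.imread("pics/scene0.png"); cv2.imwrite("pics/scene0c.png",cv2.resize(a[110:310,190:430],None,fx=3.2,fy=3,interpolation=cv2.INTER_CUBIC)[:600,:768])
a=cv2.imread("pics/top0.png"); cv2.imwrite("pics/top0c.png",cv2.resize(a[100:300,130:390],None,fx=3,fy=3,interpolation=cv2.INTER_CUBIC))
from bench import r
from scipy.spatial.transform import Rotation as R
print(R.from_rotvec(r.get_obs()["orientation"]).as_matrix().round(3))
E
```

```text
[[ 0.385  0.    -0.923]
 [ 0.923  0.     0.385]
 [ 0.    -1.     0.   ]]
```

View pics/scene0.png

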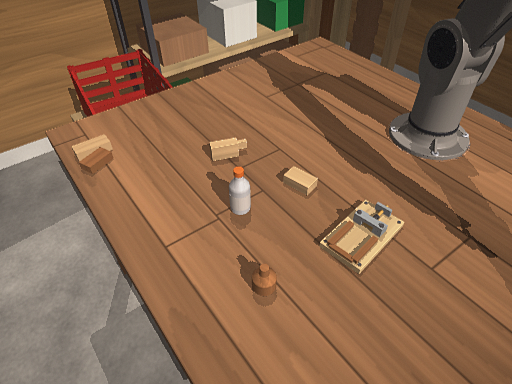

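View pics/scene0c.png

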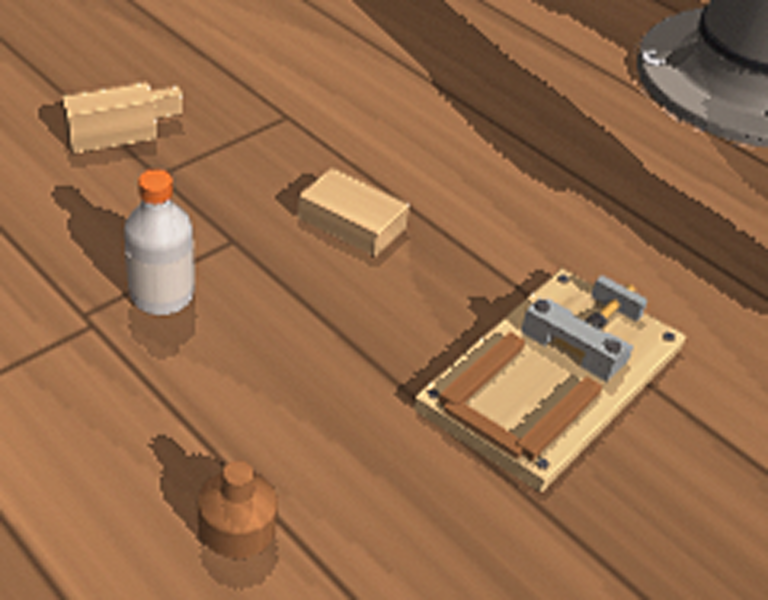

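View pics/top0c.png

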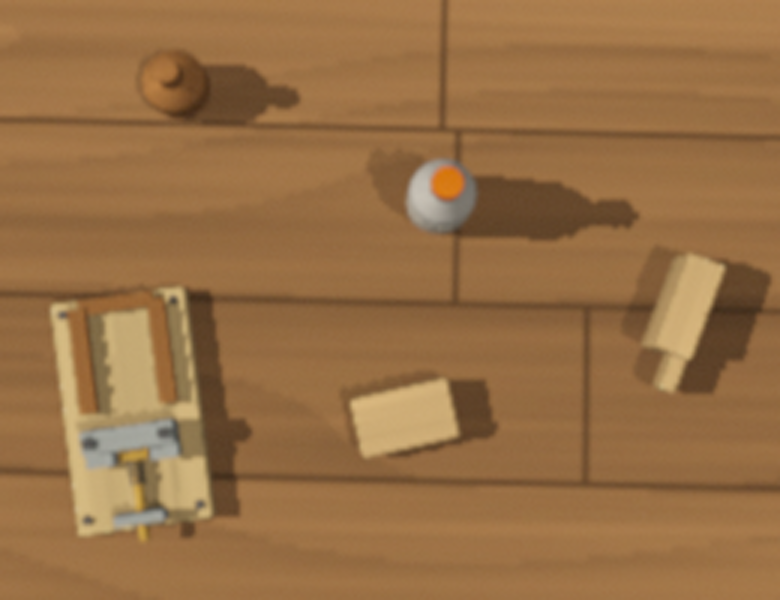

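View pics/wrist0.png

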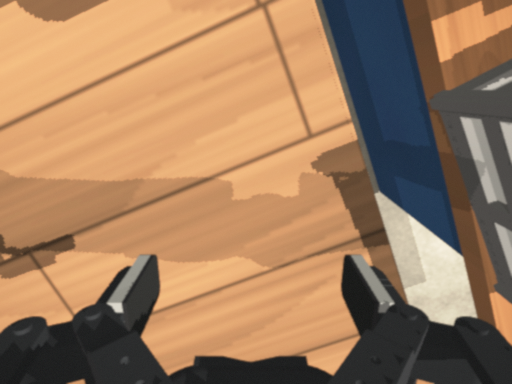

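```bash
cat > h.py <<'E'
from bench import r
import cv2,numpy as np
from scipy.spatial.transform import Rotation as R
def ray(f,u,v,z):
    K=f["camera_matrix"];T=f["cam_to_world"]
    d=T[:3,:3]@np.linalg.solve(K,[u,v,1.]);o=T[:3,3]
    return o+d*(z-o[2])/d[2]
def proj(f,P):
    P=np.atleast_2d(P);T=f["cam_to_world"]
    c=(P-T[:3,3])@T[:3,:3];q=c@f["camera_matrix"].T
    return q[:,:2]/q[:,2:]
def st():
    o=r.get_obs();M=R.from_rotvec(o["orientation"]).as_matrix()
    print("t",round(o["clock"],2),"tcp",o["tcp_pos"].round(4),"toolx ang",round(np.degrees(np.arctan2(M[1,0],M[0,0])),1),"down",M[:,1].round(3),"F",o["contact_force"].round(1),"grip",round(o["grip_width"],4))
    return o,M
def crop(f,name,u0,v0,u1,v1,s):
    a=f["image"][v0:v1,u0:u1,::-1]
    cv2.imwrite(f"pics/{name}.png",cv2.resize(a,None,fx=s,fy=s,interpolation=cv2.INTER_CUBIC))
E
python3 - <<'E'
from h import *
f=r.grab_frame("top")
crop(f,"t_jig",135,185,215,285,6)
crop(f,"t_bl",325,170,395,245,8)
E
```

```text
(no output)
```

View pics/t_jig.png

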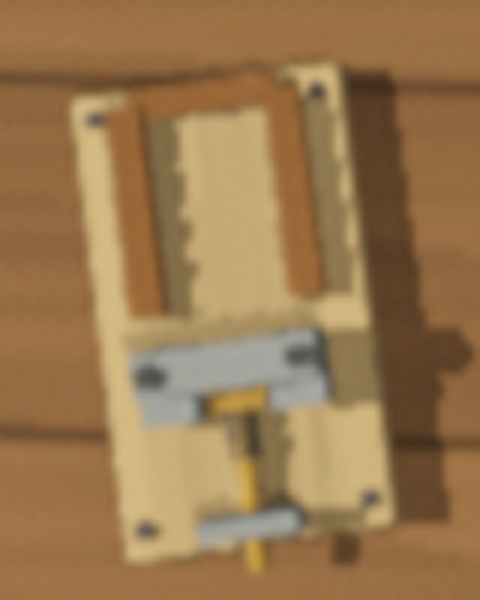

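View pics/t_bl.png

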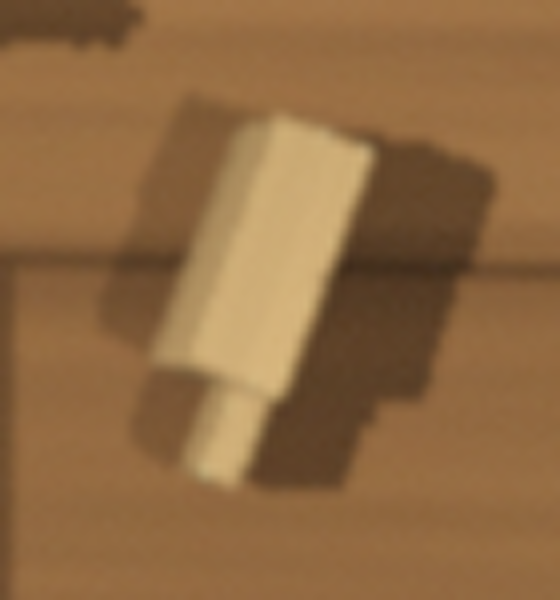

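```bash
python3 - <<'E'
from h import *
f=r.grab_frame("top")
def px(l,s,o): return [((a+.5)/s+o[0]-.5,(b+.5)/s+o[1]-.5) for a,b in l]
B=[ray(f,u,v,.048)[:2] for u,v in px([(278,112),(375,150),(282,400),(190,368)],8,(325,170))]
B=np.array(B);print("blank top",B.round(4),"center",B.mean(0).round(4))
d=(B[2]+B[3]-B[0]-B[1])/2;print("len",np.linalg.norm(d),"ang",np.degrees(np.arctan2(d[1],d[0])),"thick",np.linalg.norm(B[1]-B[0]),np.linalg.norm(B[2]-B[3]))
J=np.array([ray(f,u,v,.018)[:2] for u,v in px([(72,98),(340,62),(397,525),(127,562)],6,(135,185))])
d=(J[2]+J[3]-J[0]-J[1])/2;print("jig",J.round(4),J.mean(0).round(4),np.linalg.norm(d),np.degrees(np.arctan2(d[1],d[0])),np.linalg.norm(J[1]-J[0]))
for n,b in [("glue",(267,153,289,174)),("spare",(247,226,280,252)),("top",(177,117,202,138))]:
    print(n,ray(f,(b[0]+b[2])/2,(b[1]+b[3])/2,.03)[:2].round(3))
st()
E
```

```text
blank top [[ 0.6005 -0.2965]
 [ 0.5897 -0.3257]
 [ 0.5143 -0.2979]
 [ 0.5233 -0.2704]] center [ 0.5569 -0.2976]
len 0.08090217057706203 ang 160.54489621797376 thick 0.0310926856327425 0.028908826981824228
jig [[0.5483 0.2207]
 [0.5655 0.1111]
 [0.3779 0.0814]
 [0.3608 0.1903]] [0.4631 0.1509] 0.18997642698158626 -170.90559071347388 0.11100590258652072
glue [ 0.647 -0.101]
spare [ 0.462 -0.07 ]
top [0.732 0.119]
t 1.6 tcp [0.2596 0.6231 0.2453] toolx ang 67.4 down [ 0.  0. -1.] F [-0.6 -0.2  0.4] grip 0.0851
```

```bash
cat > plan.py <<'E'
from h import *
def plan(xyz,ang,n,grip,start=None):
    o,M=st()
    p=o["tcp_pos"].copy() if start is None else np.array(start[:3],float)
    a=np.degrees(np.arctan2(M[1,0],M[0,0])) if start is None else start[3]
    rows=[]
    tot=(ang-a+180)%360-180
    for i in range(n):
        k=n-i
        D=(np.array(xyz)-p)/k
        s=-round(((ang-a+180)%360-180)/k,1)
        t=np.radians(a);X=np.array([np.cos(t),np.sin(t),0]);Z=np.array([-np.sin(t),np.cos(t),0])
        row=[round(100*D@X,1),round(-100*D[2],1),round(100*D@Z,1),s,grip]
        p=p+X*row[0]/100+Z*row[2]/100-np.array([0,0,1])*row[1]/100;a-=s
        rows.append([float(q) for q in row])
    print(rows);print("end",p.round(4),round(a,1),"maxstep",max(np.hypot(x[0],x[2]) for x in rows))
E
python3 - <<'E'
from plan import *
plan([.455,.150,.245],99.1,9,1)
E
```

```text
t 1.6 tcp [0.2596 0.6231 0.2453] toolx ang 67.4 down [ 0.  0. -1.] F [-0.6 -0.2  0.4] grip 0.0851
[[-4.0, 0.0, -4.0, -3.5, 1.0], [-4.3, 0.0, -3.8, -3.5, 1.0], [-4.5, 0.0, -3.5, -3.5, 1.0], [-4.7, 0.0, -3.2, -3.5, 1.0], [-4.9, 0.0, -2.9, -3.5, 1.0], [-5.0, 0.0, -2.7, -3.6, 1.0], [-5.2, 0.0, -2.3, -3.5, 1.0], [-5.3, 0.0, -2.0, -3.6, 1.0], [-5.4, 0.0, -1.7, -3.5, 1.0]]
end [0.4553 0.1503 0.2453] 99.1 maxstep 5.738466694161429
```

send_rows --pt "-4.0 0.0 -4.0 -3.5 1.0" --pt "-4.3 0.0 -3.8 -3.5 1.0" --pt "-4.5 0.0 -3.5 -3.5 1.0" --pt "-4.7 0.0 -3.2 -3.5 1.0" --pt "-4.9 0.0 -2.9 -3.5 1.0" --pt "-5.0 0.0 -2.7 -3.6 1.0" --pt "-5.2 0.0 -2.3 -3.5 1.0" --pt "-5.3 0.0 -2.0 -3.6 1.0" --pt "-5.4 0.0 -1.7 -3.5 1.0" --pt "0 0 0 0 0.5" --pt "0 0 0 0 0.5"

```text
clock: 2.98
tcp_pos: [0.4553, 0.1507, 0.2454]
orientation: [-1.13, -1.325, 1.324]
contact_force: [-0.3, -0.0, 0.2]
grip_width: 0.0517
```

```bash
python3 - <<'E'
from h import *
st(); print(r.tip_extent)
f=r.grab_frame("wrist"); crop(f,"w_jig",0,0,512,384,1.5)
import pickle; pickle.dump(f,open("wjig.pkl","wb"))
st()
E
```

```text
t 2.98 tcp [0.4553 0.1507 0.2454] toolx ang 99.0 down [ 0.     0.001 -1.   ] F [-0.3 -0.   0.2] grip 0.0517
0.014
t 3.02 tcp [0.455  0.1514 0.2454] toolx ang 99.1 down [-0.     0.001 -1.   ] F [0.5 0.2 0. ] grip 0.044
```

View pics/w_jig.png

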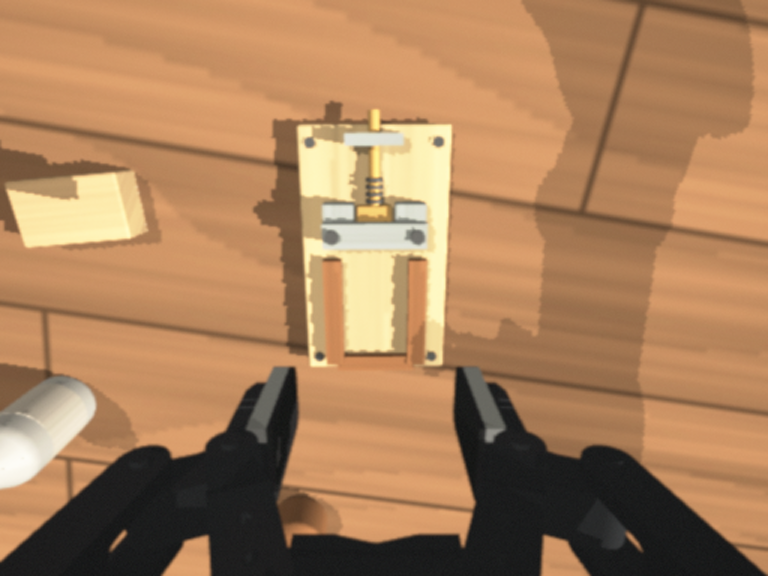

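```bash
python3 - <<'E'
from h import *
import pickle; f=pickle.load(open("wjig.pkl","rb"))
crop(f,"w_jig2",190,65,310,250,3.2)
crop(f,"w_jig3",195,125,305,250,4.8)
E
```

```text
(no output)
```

View pics/w_jig2.png

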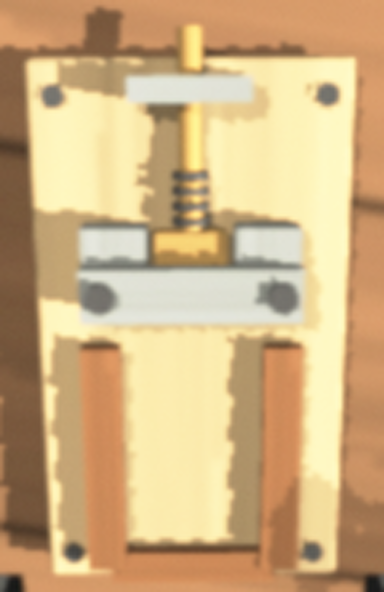

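View pics/w_jig3.png

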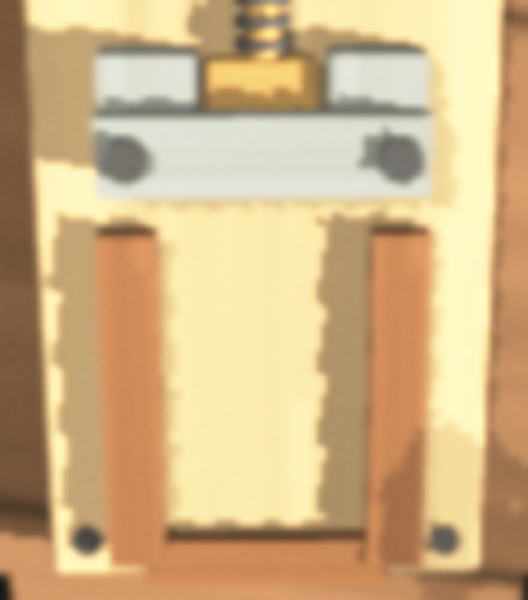

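```bash
python3 - <<'E'
from h import *
import pickle; f=pickle.load(open("wjig.pkl","rb"))
from scipy.optimize import least_squares
c3=lambda a,b:((a+.5)/4.8+195-.5,(b+.5)/4.8+125-.5)
c2=lambda a,b:((a+.5)/3.2+190-.5,(b+.5)/3.2+65-.5)
pts=[(53,37,45.5,c3(97,198)),(53,-37,45.5,c3(430,197)),(71,37,45.5,c3(95,113)),(71,-37,45.5,c3(430,113)),
(40,25.5,28,c3(158,233)),(40,-25.5,28,c3(372,233)),(40,39.5,28,c3(97,233)),(40,-39.5,28,c3(430,233)),
(-40,25.5,26,c3(167,542)),(-40,-25.5,26,c3(366,542))]
base=[(95,55,18,c2(25,58)),(95,-55,18,c2(357,58)),(-95,-55,18,c2(338,572)),(-95,55,18,c2(55,572))]
def res(p,full=False):
    P=[];q=[]
    c,s=np.cos(p[2]),np.sin(p[2])
    for x,y,z,uv in pts: P.append((x,y,z));q.append(uv)
    for x,y,z,uv in base: P.append((x+p[3]*1000,y,z));q.append(uv)
    P=np.array(P)/1000;W=np.c_[p[0]+c*P[:,0]-s*P[:,1],p[1]+s*P[:,0]+c*P[:,1],P[:,2]]
    e=proj(f,W)-np.array(q)
    return e if full else e.ravel()
s=least_squares(res,[.463,.151,np.radians(189.1),0],loss="soft_l1",f_scale=1)
print(s.x[:2],np.degrees(s.x[2]),s.x[3]);print(res(s.x,True).round(2))
c,S=np.cos(s.x[2]),np.sin(s.x[2])
print("base centre", s.x[:2]+s.x[3]*np.array([c,S]))
E
```

```text
[0.50462631 0.15803797] 189.33829778038202 0.04164696602247325
[[-0.   -0.16]
 [ 0.43 -0.36]
 [-0.29  0.66]
 [ 0.91  0.23]
 [-0.39  0.27]
 [ 0.34 -0.  ]
 [-0.13  0.34]
 [ 0.7  -0.07]
 [-0.27 -0.36]
 [ 0.41 -0.6 ]
 [-0.14 -0.06]
 [-0.1  -0.7 ]
 [-0.93  0.28]
 [-0.68  0.78]]
base centre [0.46353127 0.15128019]
```

```bash
python3 - <<'E'
from plan import *
plan([.574,-.237,.245],70.5,8,0)
E
```

```text
t 3.02 tcp [0.455  0.1514 0.2454] toolx ang 99.1 down [-0.     0.001 -1.   ] F [0.5 0.2 0. ] grip 0.044
[[-5.0, 0.0, -0.7, 3.6, 0.0], [-5.0, 0.0, -1.0, 3.6, 0.0], [-4.9, 0.0, -1.3, 3.6, 0.0], [-4.8, 0.0, -1.6, 3.6, 0.0], [-4.7, 0.0, -1.9, 3.6, 0.0], [-4.6, 0.0, -2.2, 3.5, 0.0], [-4.4, 0.0, -2.5, 3.6, 0.0], [-4.2, 0.0, -2.9, 3.5, 0.0]]
end [ 0.5745 -0.2367  0.2454] 70.5 maxstep 5.103920062069938
```

send_rows --pt "-5.0 0.0 -0.7 3.6 0.0" --pt "-5.0 0.0 -1.0 3.6 0.0" --pt "-4.9 0.0 -1.3 3.6 0.0" --pt "-4.8 0.0 -1.6 3.6 0.0" --pt "-4.7 0.0 -1.9 3.6 0.0" --pt "-4.6 0.0 -2.2 3.5 0.0" --pt "-4.4 0.0 -2.5 3.6 0.0" --pt "-4.2 0.0 -2.9 3.5 0.0" --pt "0 5 0 0 0" --pt "0 5 0 0 0" --pt "0 5 0 0 0" --pt "0 4 0 0 0"

```text
clock: 4.53
tcp_pos: [0.5748, -0.2352, 0.0529]
orientation: [-1.348, -0.957, 0.957]
contact_force: [1.1, -0.5, -0.2]
grip_width: 0.0
```

```bash
python3 - <<'E'
from h import *
o,M=st()
f=r.grab_frame("wrist"); crop(f,"w1",0,0,512,384,1.5)
f=r.grab_frame("scene"); crop(f,"s1",180,90,300,210,4.5)
c=np.array([.5569,-.2976]);p=np.array([-.333,-.943])
print((c-o["tcp_pos"][:2])@p, (c-o["tcp_pos"][:2])@np.array([-.943,.333]))
E
```

```text
t 4.53 tcp [ 0.5748 -0.2352  0.0529] toolx ang 70.7 down [-0.001  0.002 -1.   ] F [ 1.1 -0.5 -0.2] grip 0.0
0.06481756312857515 -0.003954973267712311
```

View pics/w1.png

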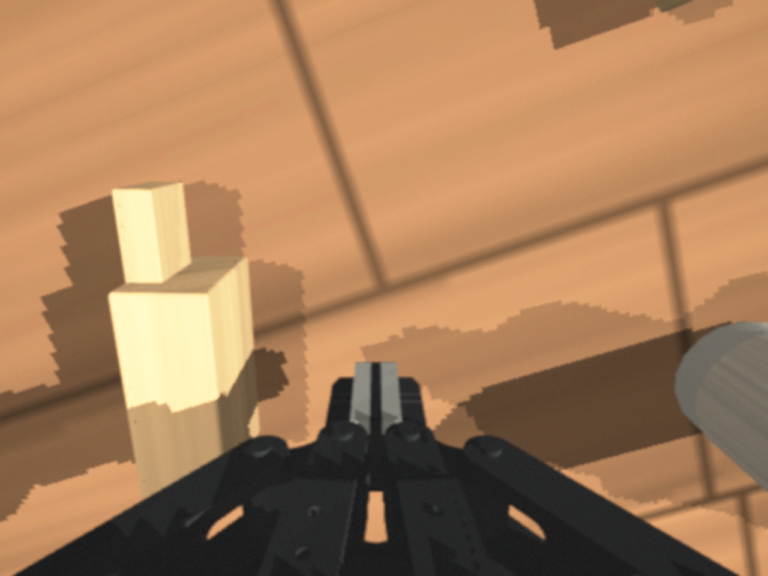

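View pics/s1.png

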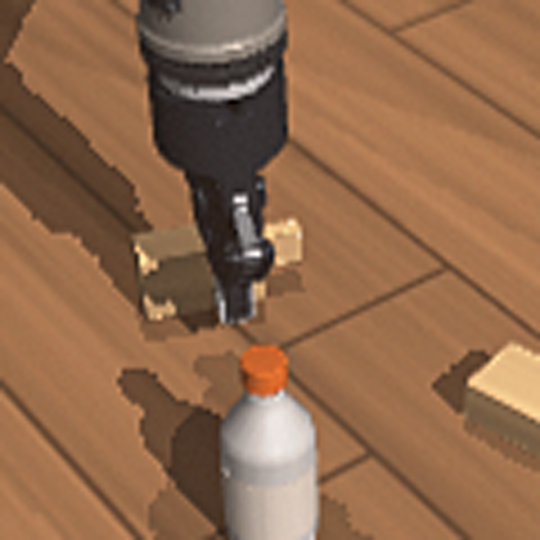

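send_rows --pt "-2.5 0 0 0 0" --pt "-0.6 0 0 0 0" --pt "-0.5 0 0 0 0" --pt "-0.5 0 0 0 0" --pt "-0.5 0 0 0 0" --pt "-0.5 0 0 0 0" --pt "-0.5 0 0 0 0"

```text
clock: 5.5
tcp_pos: [0.559, -0.2834, 0.0584]
orientation: [-1.342, -0.964, 0.95]
contact_force: [-6.4, 24.6, 39.9]
grip_width: -0.0001
```

```bash
python3 - <<'E'
from h import *
o,M=st()
f=r.grab_frame("wrist"); crop(f,"w2",0,0,512,384,1.5)
E
```

```text
t 5.5 tcp [ 0.559  -0.2834  0.0584] toolx ang 70.7 down [ 0.003  0.011 -1.   ] F [-6.4 24.6 39.9] grip -0.0001
```

View pics/w2.png

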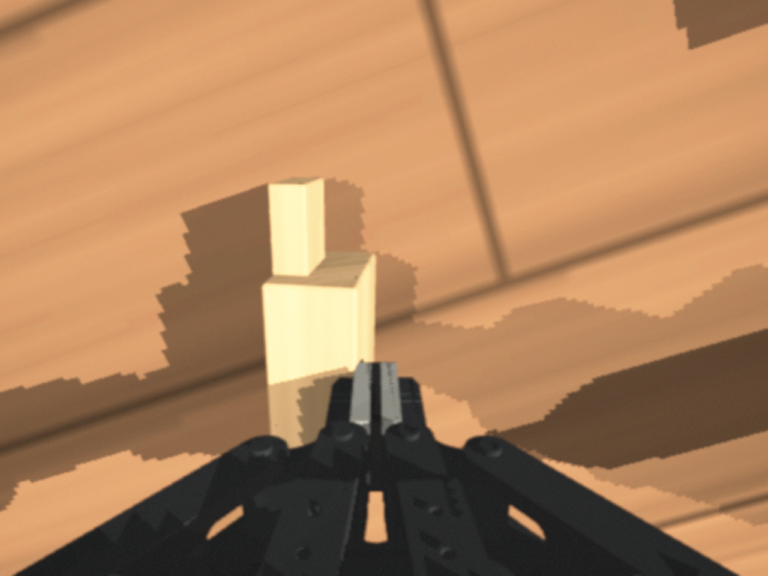

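send_rows --pt "1.5 -1.5 0 0 0" --pt "2 -5 0 0 0" --pt "1 -5 0 0 0" --pt "0 -3 0 0 0" --pt "0 0 0 0 0"

```text
clock: 6.18
tcp_pos: [0.5723, -0.2486, 0.2032]
orientation: [-1.355, -0.958, 0.953]
contact_force: [0.3, 0.0, -0.1]
grip_width: -0.0003
```

```bash
python3 - <<'E'
from h import *
o,M=st()
f=r.grab_frame("wrist"); crop(f,"w3",0,0,512,384,1.5)
f=r.grab_frame("top"); crop(f,"t3",325,170,395,245,8)
E
```

```text
t 6.17 tcp [ 0.5723 -0.2486  0.2032] toolx ang 70.5 down [ 0.005 -0.001 -1.   ] F [ 0.3  0.  -0.1] grip -0.0003
```

View pics/w3.png

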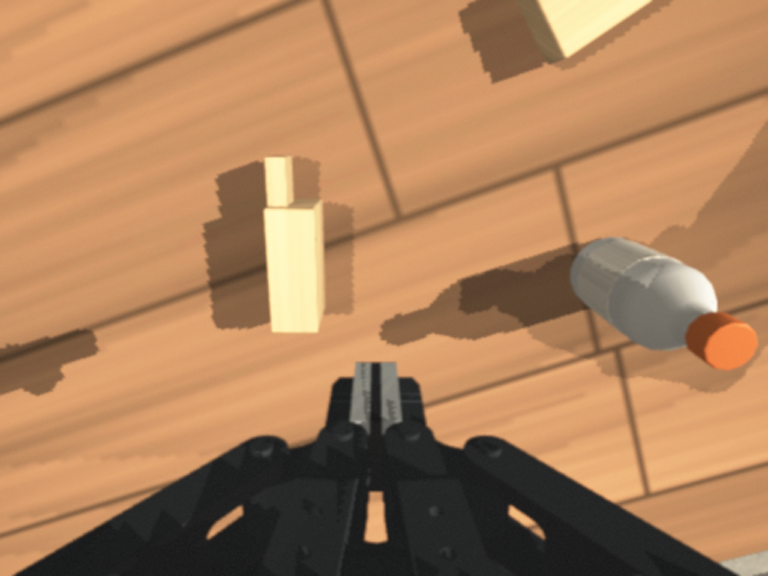

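View pics/t3.png

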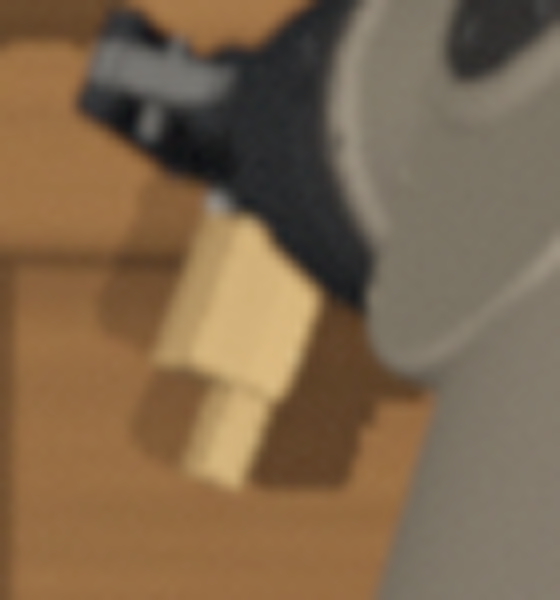

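```bash
python3 - <<'E'
from plan import *
print(r.get_obs()["joints"])
plan([.568,-.254,.203],-19.5,9,0)
E
```

```text
[-0.02376868  0.4631647   0.45091512  1.75667288 -0.23741303  0.97611597
  1.75021881]
t 6.28 tcp [ 0.5705 -0.2479  0.2   ] toolx ang 70.5 down [-0.  0. -1.] F [ 0.  -0.1 -0. ] grip 0.0002
[[-0.1, -0.0, 0.0, 10.0, 0.0], [-0.1, -0.0, -0.0, 10.0, 0.0], [-0.1, -0.0, -0.0, 10.0, 0.0], [-0.1, -0.0, -0.0, 10.0, 0.0], [-0.0, -0.1, -0.0, 10.0, 0.0], [-0.0, -0.0, -0.1, 10.0, 0.0], [-0.0, -0.1, -0.1, 10.0, 0.0], [-0.0, -0.0, -0.0, 10.0, 0.0], [-0.1, -0.1, -0.1, 10.0, 0.0]]
end [ 0.5677 -0.2539  0.203 ] -19.5 maxstep 0.1414213562373095
```

send_rows --pt "-0.1 0 0 10.0 0" --pt "-0.2 0 0 10.0 0" --pt "-0.1 0 0 10.0 0" --pt "-0.1 2.5 0 10.0 0" --pt "-0.1 2.5 0 10.0 0" --pt "0 2.5 0 10.0 0" --pt "0 2.5 -0.1 10.0 0" --pt "0 2.5 0 10.0 0" --pt "0 2.0 -0.1 10.0 0" --pt "0 0 0 0 0" --pt "0 0 0 0 0"

```text
clock: 7.65
tcp_pos: [0.5669, -0.2551, 0.0552]
orientation: [-1.555, 0.266, -0.264]
contact_force: [0.5, -0.7, 0.7]
grip_width: 0.0002
```

```bash
python3 - <<'E'
from h import *
o,M=st()
f=r.grab_frame("wrist"); crop(f,"w4",0,0,512,384,1.5)
f=r.grab_frame("scene"); crop(f,"s4",180,90,300,210,4.5)
c=np.array([.5569,-.2976]);p=np.array([-.333,-.943])
print((c-o["tcp_pos"][:2])@p, (c-o["tcp_pos"][:2])@np.array([-.943,.333]))
E
```

```text
t 7.65 tcp [ 0.5669 -0.2551  0.0552] toolx ang -19.4 down [-0.001 -0.    -1.   ] F [ 0.5 -0.7  0.7] grip 0.0002
0.043398449259632155 -0.004749488204238825
```

View pics/w4.png

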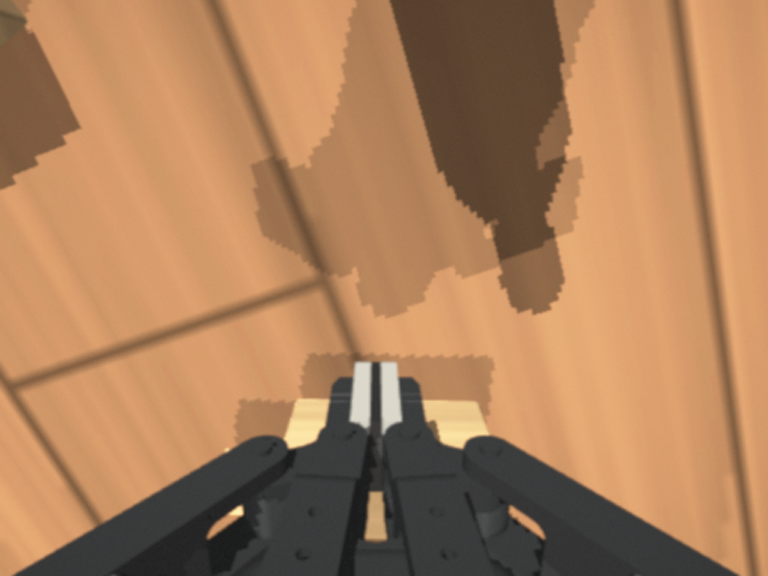

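View pics/s4.png

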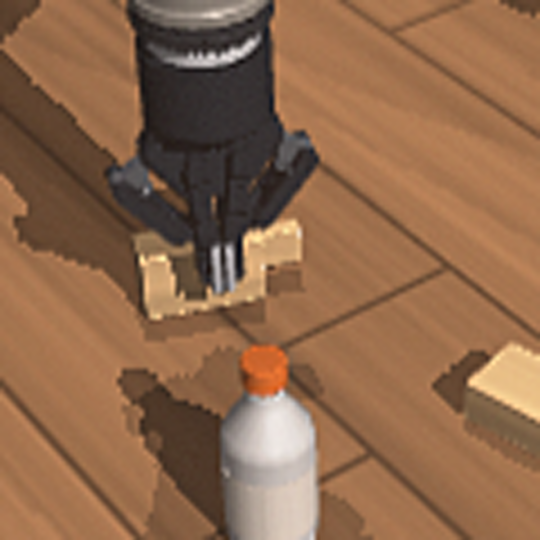

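send_rows --pt "0 0 -1.4 0 0" --pt "0 0 -0.5 0 0" --pt "0 0 -0.5 0 0" --pt "0 0 -0.5 0 0"

```text
clock: 8.25
tcp_pos: [0.5574, -0.2825, 0.0554]
orientation: [-1.554, 0.267, -0.267]
contact_force: [-0.1, -0.0, -0.4]
grip_width: -0.0002
```

```bash
python3 - <<'E'
from h import *
o,M=st()
f=r.grab_frame("wrist"); crop(f,"w5",0,0,512,384,1.5)
f=r.grab_frame("scene"); crop(f,"s5",180,90,300,210,4.5)
E
```

```text
t 8.25 tcp [ 0.5574 -0.2825  0.0554] toolx ang -19.5 down [ 0.  0. -1.] F [-0.1 -0.  -0.4] grip -0.0002
```

View pics/s5.png

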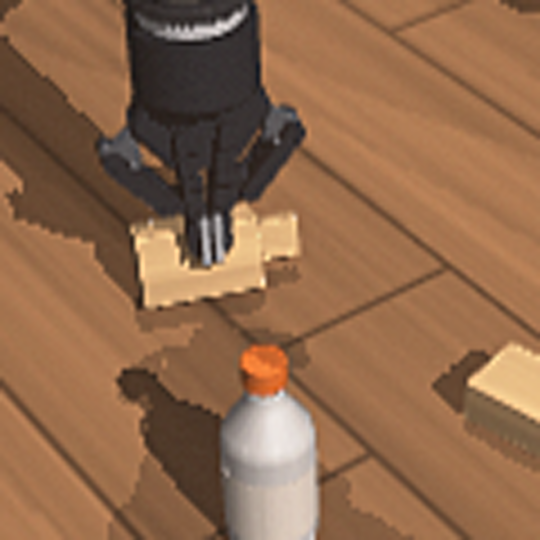

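Tipping visibly (the wooden face leans away, about (200,270) in the crop), with negligible force. Continue.

send_rows --pt "0 0 -0.5 0 0" --pt "0 0 -0.5 0 0" --pt "0 0 -0.5 0 0" --pt "0 0 -0.5 0 0"

```text
clock: 8.85
tcp_pos: [0.5506, -0.3015, 0.0552]
orientation: [-1.554, 0.268, -0.267]
contact_force: [0.6, 0.2, -0.5]
grip_width: -0.0002
```

```bash
python3 - <<'E'
from h import *
o,M=st()
f=r.grab_frame("scene"); crop(f,"s6",180,90,300,210,4.5)
E
```

```text
t 8.85 tcp [ 0.5506 -0.3015  0.0552] toolx ang -19.5 down [-0. -0. -1.] F [ 0.6  0.2 -0.5] grip -0.0002
```

View pics/s6.png

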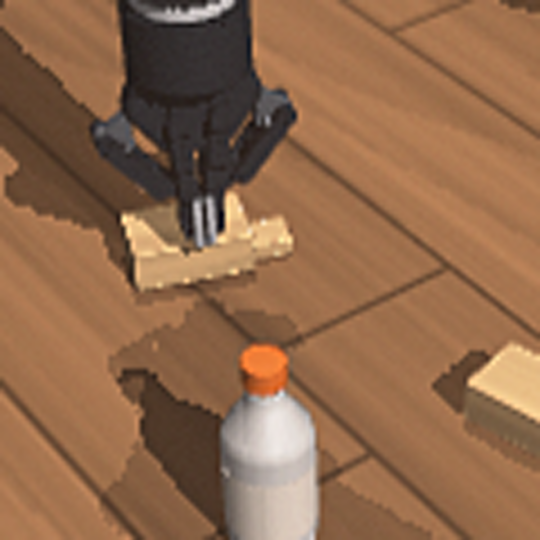

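```bash
python3 - <<'E'
from plan import *
plan([.585,-.35,.215],70.5,9,1)
E
```

```text
t 8.9 tcp [ 0.5502 -0.3024  0.0554] toolx ang -19.6 down [-0.    -0.001 -1.   ] F [ 0.1 -0.4  0. ] grip 0.0002
[[0.5, -1.8, -0.4, -10.0, 1.0], [0.5, -1.8, -0.5, -10.0, 1.0], [0.4, -1.8, -0.5, -10.0, 1.0], [0.3, -1.8, -0.6, -10.0, 1.0], [0.2, -1.8, -0.6, -10.0, 1.0], [0.1, -1.7, -0.7, -10.0, 1.0], [-0.1, -1.8, -0.6, -10.0, 1.0], [-0.2, -1.7, -0.6, -10.0, 1.0], [-0.2, -1.8, -0.6, -10.1, 1.0]]
end [ 0.5848 -0.3496  0.2154] 70.5 maxstep 0.7071067811865476
```

send_rows --pt "0 -5 0.4 0 0" --pt "0.5 -5 -0.5 -10.0 0" --pt "0.5 -3 -0.5 -10.0 1" --pt "0.4 -3 -0.5 -10.0 1" --pt "0.3 0 -0.6 -10.0 1" --pt "0.2 0 -0.6 -10.0 1" --pt "0.1 0 -0.7 -10.0 1" --pt "-0.1 0 -0.6 -10.0 1" --pt "-0.2 0 -0.6 -10.0 1" --pt "-0.2 0 -0.6 -10.1 1" --pt "0 0 0 0 1" --pt "0 0 0 0 1"

```text
clock: 10.4
tcp_pos: [0.5861, -0.3454, 0.2151]
orientation: [-1.352, -0.953, 0.953]
contact_force: [-0.2, -0.0, 0.3]
grip_width: 0.0854
```

```bash
python3 - <<'E'
from h import *
import pickle
o,M=st()
f=r.grab_frame("wrist"); crop(f,"w7",0,0,512,384,1.5); pickle.dump(f,open("w7.pkl","wb"));st()
E
```

```text
t 10.4 tcp [ 0.5861 -0.3454  0.2151] toolx ang 70.4 down [-0.  0. -1.] F [-0.2 -0.   0.3] grip 0.0854
t 10.45 tcp [ 0.5862 -0.3453  0.2152] toolx ang 70.4 down [-0.  0. -1.] F [-0.4  0.1 -0. ] grip 0.0855
```

View pics/w7.png

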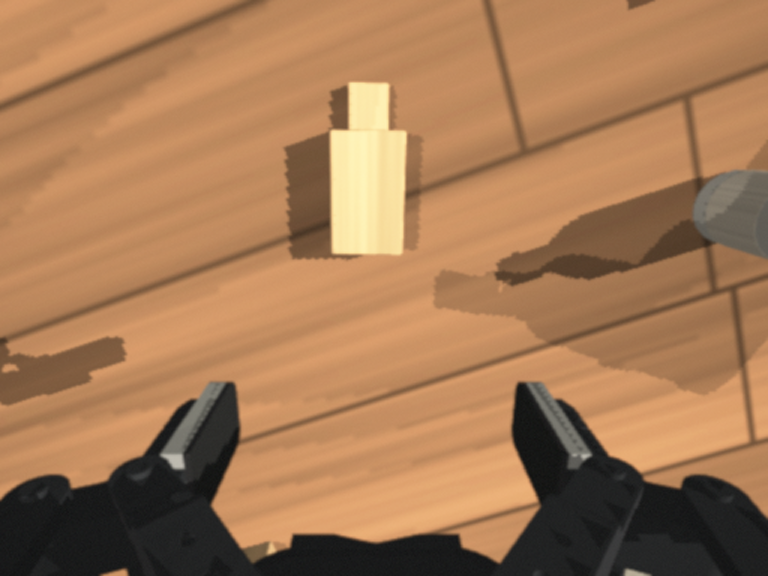

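```bash
python3 - <<'E'
from h import *
import pickle
f=pickle.load(open("w7.pkl","rb")); crop(f,"w7c",205,45,285,180,4.4)
E
```

```text
(no output)
```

View pics/w7c.png

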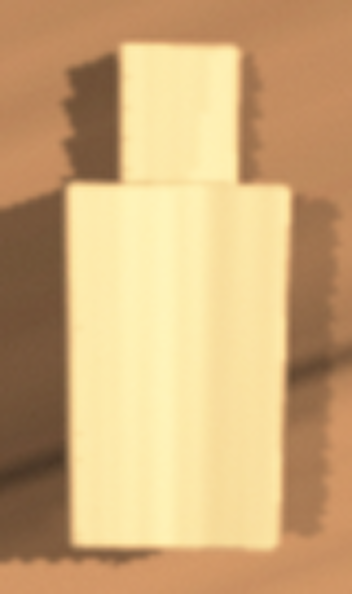

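```bash
python3 - <<'E'
from h import *
import pickle
from scipy.optimize import least_squares
f=pickle.load(open("w7.pkl","rb"))
c=lambda a,b:((a+.5)/4.4+205-.5,(b+.5)/4.4+45-.5)
pts=[(40,24,30,c(66,185)),(40,-24,30,c(291,185)),(-40,-24,30,c(278,549)),(-40,24,30,c(71,546)),(69,13,12,c(120,44)),(69,-13,12,c(240,45))]
def res(p,full=False):
    P=np.array([q[:3] for q in pts])/1000;C,S=np.cos(p[2]),np.sin(p[2])
    W=np.c_[p[0]+C*P[:,0]-S*P[:,1],p[1]+S*P[:,0]+C*P[:,1],P[:,2]]
    e=proj(f,W)-np.array([q[3] for q in pts]); return e if full else e.ravel()
s=least_squares(res,[.544,-.334,np.radians(160.5)])
print(s.x[:2],np.degrees(s.x[2]));print(res(s.x,True).round(2))
h=s.x[2];D=np.array([np.cos(h),np.sin(h)]);g=s.x[:2]+.012*D;print("grip pt",g)
from plan import plan
plan([g[0],g[1],.215],np.degrees(h)-90,2,1)
E
```

```text
[ 0.54448065 -0.33583693] 159.58371707683065
[[-0.17 -0.7 ]
 [-0.12  0.01]
 [ 0.22  0.37]
 [ 0.04  0.46]
 [ 0.17 -0.09]
 [-0.11  0.07]]
grip pt [ 0.53323446 -0.33165087]
t 10.45 tcp [ 0.5862 -0.3453  0.2152] toolx ang 70.4 down [-0.  0. -1.] F [-0.4  0.1 -0. ] grip 0.0855
[[-0.2, 0.0, 2.7, 0.4, 1.0], [-0.3, 0.0, 2.7, 0.4, 1.0]]
end [ 0.5337 -0.3317  0.2152] 69.6 maxstep 2.716615541441225
```

send_rows --pt "-0.2 0 2.7 0.4 1.0" --pt "-0.3 2 2.7 0.4 1.0" --pt "0 5 0 0 1" --pt "0 5 0 0 1" --pt "0 4 0 0 1" --pt "0 1.9 0 0 1" --pt "0 0.9 0 0 1" --pt "0 0 0 0 1" --force 20

```text
clock: 11.45
tcp_pos: [0.5344, -0.3323, 0.0279]
orientation: [-1.357, -0.946, 0.945]
contact_force: [1.2, -0.3, 0.0]
grip_width: 0.0855
```

```bash
python3 - <<'E'
from h import *
o,M=st()
print((np.array([.54448,-.33584])+.012*np.array([-.937,.349])-o["tcp_pos"][:2]).round(4))
f=r.grab_frame("wrist"); crop(f,"w8",0,0,512,384,1.5)
E
```

```text
t 11.45 tcp [ 0.5344 -0.3323  0.0279] toolx ang 69.8 down [ 0.001 -0.001 -1.   ] F [ 1.2 -0.3  0. ] grip 0.0855
[-0.0011  0.0007]
```

View pics/w8.png

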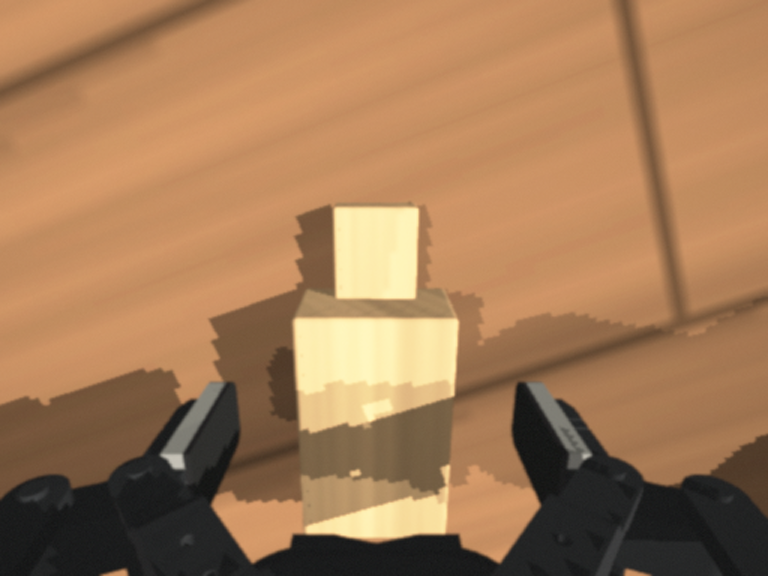

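Blank centred between the pads, tongue up the image. Close.

send_rows --pt "0 0 0 0 0.5" --pt "0 0 0 0 0.3" --pt "0 0 0 0 0.3" --pt "0 0 0 0 0.3" --pt "0 0 0 0 0.3" --pt "0 -1.5 0 0 0.3" --pt "0 -3 0 0 0.3" --force 20

```text
clock: 12.38
tcp_pos: [0.533, -0.3315, 0.0722]
orientation: [-1.353, -0.944, 0.946]
contact_force: [0.4, 0.5, -0.1]
grip_width: 0.0474
```

```bash
python3 - <<'E'
from h import *
o,M=st()
f=r.grab_frame("wrist"); crop(f,"w9",0,0,512,384,1.5)
f=r.grab_frame("scene"); crop(f,"s9",180,70,300,190,4.5)
E
```

```text
t 12.38 tcp [ 0.533  -0.3315  0.0722] toolx ang 69.8 down [-0.003  0.001 -1.   ] F [ 0.4  0.5 -0.1] grip 0.0474
```

View pics/w9.png

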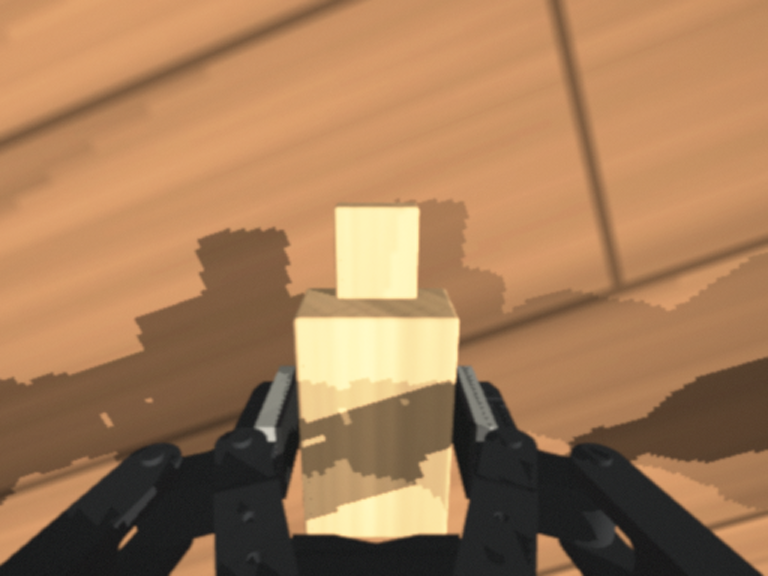

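View pics/s9.png

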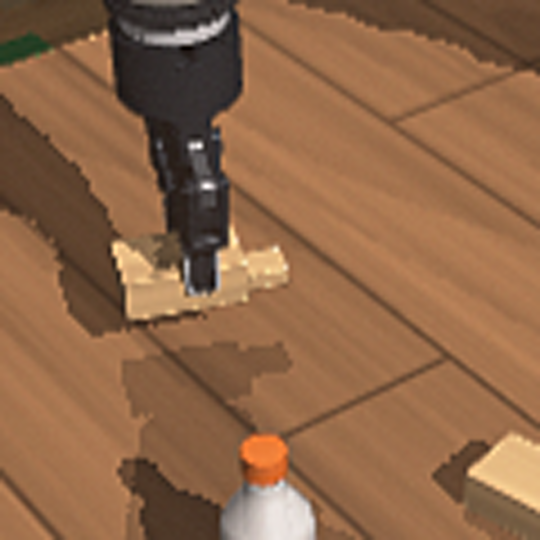

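```bash
python3 - <<'E'
from plan import *
plan([.5092,.1588,.215],99.25,10,.3,start=[.533,-.3315,.215,69.8])
E
```

```text
t 12.47 tcp [ 0.5356 -0.3335  0.0758] toolx ang 69.8 down [ 0.005 -0.003 -1.   ] F [ 0.1 -0.1  0.6] grip 0.0476
[[4.5, -0.0, 1.9, -2.9, 0.3], [4.6, -0.0, 1.7, -3.0, 0.3], [4.7, -0.0, 1.4, -2.9, 0.3], [4.8, -0.0, 1.2, -2.9, 0.3], [4.8, -0.0, 1.0, -3.0, 0.3], [4.9, -0.0, 0.7, -3.0, 0.3], [4.9, -0.0, 0.5, -2.9, 0.3], [4.9, -0.0, 0.2, -2.9, 0.3], [4.9, -0.0, -0.1, -3.0, 0.3], [4.9, -0.0, -0.3, -2.9, 0.3]]
end [0.5094 0.1593 0.215 ] 99.2 maxstep 4.949747468305833
```

send_rows --pt "0 -5 0 0 0.3" --pt "4.5 -5 1.9 -2.9 0.3" --pt "4.6 -4.3 1.7 -3.0 0.3" --pt "4.7 0 1.4 -2.9 0.3" --pt "4.8 0 1.2 -2.9 0.3" --pt "4.8 0 1.0 -3.0 0.3" --pt "4.9 0 0.7 -3.0 0.3" --pt "4.9 0 0.5 -2.9 0.3" --pt "4.9 0 0.2 -2.9 0.3" --pt "4.9 0 -0.1 -3.0 0.3" --pt "4.9 0 -0.3 -2.9 0.3" --pt "0 0 0 0 0.3"

```text
clock: 13.98
tcp_pos: [0.5099, 0.1564, 0.208]
orientation: [-1.123, -1.332, 1.331]
contact_force: [0.1, -0.3, -1.0]
grip_width: 0.0476
```

```bash
python3 - <<'E'
from h import *
from plan import plan
plan([.5092,.1588,.08],99.25,3,.3)
E
```

```text
t 13.97 tcp [0.5099 0.1564 0.208 ] toolx ang 99.6 down [-0.001  0.002 -1.   ] F [ 0.1 -0.3 -1. ] grip 0.0476
[[0.1, 4.3, 0.0, 0.1, 0.3], [0.1, 4.2, 0.0, 0.1, 0.3], [0.1, 4.3, 0.0, 0.2, 0.3]]
end [0.5094 0.1593 0.08  ] 99.2 maxstep 0.1
```

send_rows --pt "0.1 4 0 0.1 0.3" --pt "0 4 0 0.1 0.3" --pt "0 4 0 0 0.3" --pt "0 0.5 0 0 0.3" --pt "0 0 0 0 0.3" --pt "0 0 0 0 0.3"

```text
clock: 14.72
tcp_pos: [0.512, 0.1527, 0.0848]
orientation: [-1.133, -1.326, 1.321]
contact_force: [0.3, 1.0, 0.7]
grip_width: 0.0475
```

```bash
python3 - <<'E'
from h import *
import pickle
o,M=st()
s=np.array([.5046,.1580]);D=np.array([np.cos(np.radians(189.25)),np.sin(np.radians(189.25))]);Y=np.array([-D[1],D[0]])
print("tcp in jig",((o["tcp_pos"][:2]-s)@D).round(4),((o["tcp_pos"][:2]-s)@Y).round(4))
f=r.grab_frame("wrist"); crop(f,"w10",0,0,512,384,1.5);pickle.dump(f,open("w10.pkl","wb"))
f=r.grab_frame("scene"); crop(f,"s10",290,150,420,280,4.5)
E
```

```text
t 14.72 tcp [0.512  0.1527 0.0848] toolx ang 99.0 down [ 0.003  0.001 -1.   ] F [0.3 1.  0.7] grip 0.0475
tcp in jig -0.0064 0.0064
```

View pics/w10.png

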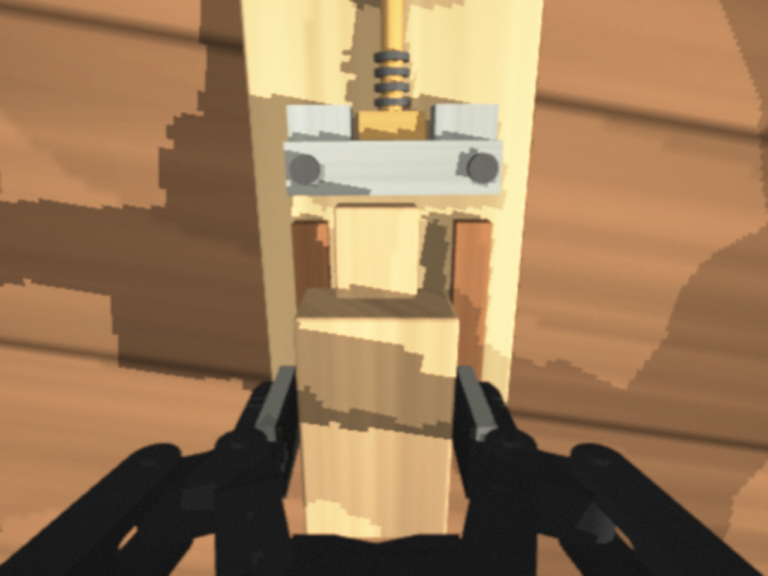

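View pics/s10.png

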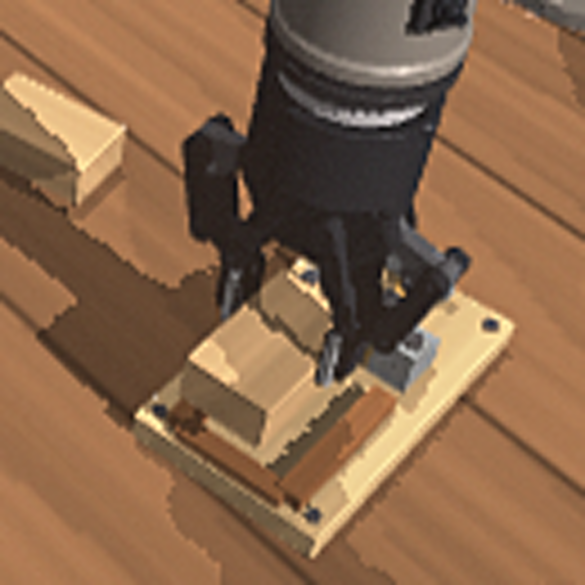

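send_rows --pt "0.6 1.0 0 -0.2 0.3" --pt "0 0 0 0 0.3" --pt "0 0 0 0 0.3"

```text
clock: 15.2
tcp_pos: [0.51, 0.1589, 0.0732]
orientation: [-1.129, -1.327, 1.326]
contact_force: [2.2, 1.4, -1.3]
grip_width: 0.0478
```

```bash
cat > jig.py <<'E'
from h import *
s0=np.array([.5046,.1580]);hd=np.radians(189.25);D=np.array([np.cos(hd),np.sin(hd)]);Y=np.array([-D[1],D[0]])
def jt():
    o,M=st();d=o["tcp_pos"][:2]-s0
    print("tcp in jig x %.1f y %.1f zfloor %.1f"%(1000*d@D,1000*d@Y,1000*(o["tcp_pos"][2]-.018)))
E
python3 - <<'E'
from jig import *
jt()
f=r.grab_frame("wrist"); crop(f,"w11",170,60,350,260,3)
E
```

```text
t 15.2 tcp [0.51   0.1589 0.0732] toolx ang 99.2 down [ 0.  0. -1.] F [ 2.2  1.4 -1.3] grip 0.0478
tcp in jig x -5.5 y 0.0 zfloor 55.2
```

View pics/w11.png

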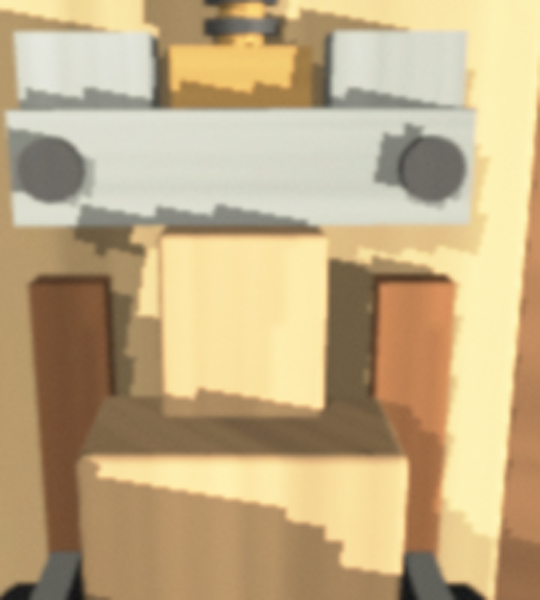

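send_rows --pt "0 0.8 0 0 0.3" --pt "0 0.8 0 0 0.3" --pt "0 0.4 0 0 0.3" --pt "0 0 0 0 0.3" --pt "0 0 0 0 0.3"

```text
clock: 15.88
tcp_pos: [0.5095, 0.1582, 0.0529]
orientation: [-1.129, -1.325, 1.327]
contact_force: [0.8, 0.3, -0.1]
grip_width: 0.0473
```

```bash
python3 - <<'E'
from jig import *
jt()
E
```

```text
t 15.88 tcp [0.5095 0.1582 0.0529] toolx ang 99.2 down [-0.001 -0.    -1.   ] F [ 0.8  0.3 -0.1] grip 0.0473
tcp in jig x -4.9 y 0.6 zfloor 34.9
```

send_rows --pt "0 0.2 -0.1 0 0.3" --pt "0.05 0.2 0 0 0.3" --pt "0 0 0 0 0.3" --pt "0 0 0 0 0.3"

```text
clock: 16.38
tcp_pos: [0.5088, 0.1582, 0.05]
orientation: [-1.127, -1.322, 1.328]
contact_force: [-8.7, -2.9, 20.0]
grip_width: 0.0475
```

```bash
python3 - <<'E'
from jig import *
jt()
f=r.grab_frame("wrist"); crop(f,"w12",170,60,350,260,3)
f=r.grab_frame("scene"); crop(f,"s12",310,180,410,280,6)
E
```

```text
t 16.38 tcp [0.5088 0.1582 0.05  ] toolx ang 99.2 down [-0.004 -0.001 -1.   ] F [-8.7 -2.9 20. ] grip 0.0475
tcp in jig x -4.1 y 0.5 zfloor 32.0
```

View pics/w12.png

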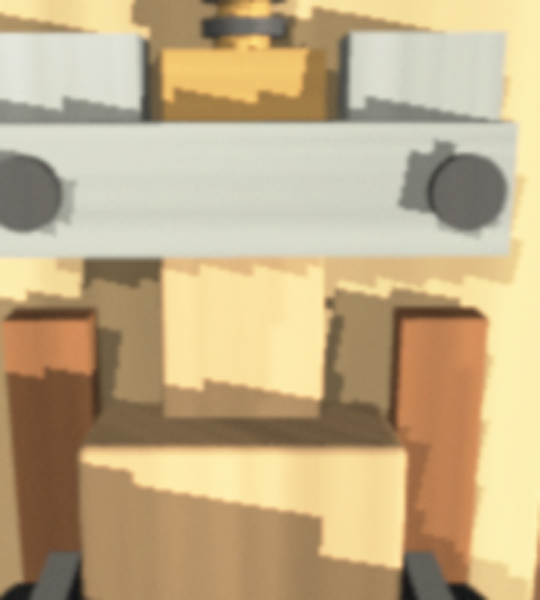

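View pics/s12.png

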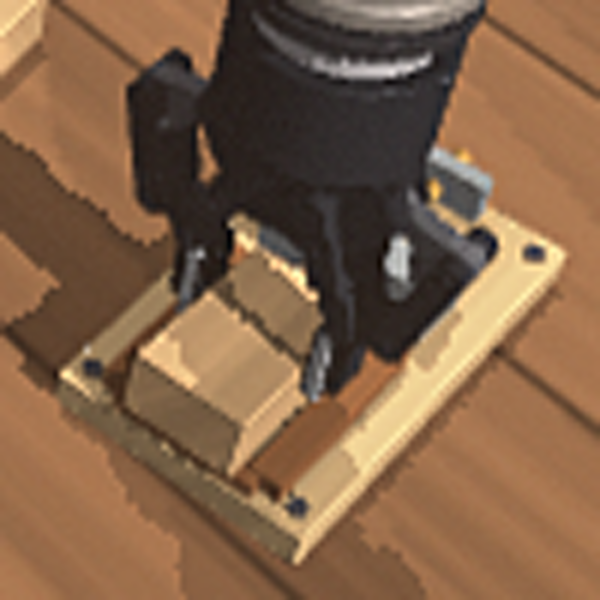

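```bash
cat > tilt.py <<'E'
from jig import *
def predict(f,o,t,px=.0123,pz=.0275):
    # blank pose pitched by t deg (tongue down) about jaw axis at grasp point (5mm behind TCP)
    M=R.from_rotvec(o["orientation"]).as_matrix();p=o["tcp_pos"]
    pts=np.array([(40,24,30),(40,-24,30),(40,13,12),(40,-13,12),(69,13,12),(69,-13,12)])/1000
    q=pts-np.array([px,0,pz+.005])
    a=np.radians(t);c,s=np.cos(a),np.sin(a)
    X=c*q[:,0]+s*q[:,2];Z=-s*q[:,0]+c*q[:,2]
    # tool: blank x=tool z, blank y=-tool x, blank z=-tool y ; add 5mm back (tool -y)
    W=p+np.outer(X,M[:,2])-np.outer(q[:,1],M[:,0])-np.outer(Z+.005,M[:,1])
    return proj(f,W)
E
python3 - <<'E'
from tilt import *
f=r.grab_frame("wrist");o=r.get_obs()
for t in [0,1,2,3,4,5]: print(t,((predict(f,o,t)-[170,60])*3).round(0).tolist())
E
```

```text
0 [[77.0, 468.0], [412.0, 468.0], [163.0, 426.0], [324.0, 426.0], [158.0, 246.0], [329.0, 246.0]]
1 [[77.0, 467.0], [411.0, 467.0], [163.0, 427.0], [324.0, 427.0], [159.0, 247.0], [329.0, 247.0]]
2 [[78.0, 466.0], [410.0, 466.0], [164.0, 428.0], [324.0, 428.0], [159.0, 249.0], [328.0, 249.0]]
3 [[78.0, 465.0], [410.0, 465.0], [164.0, 429.0], [323.0, 429.0], [160.0, 250.0], [328.0, 250.0]]
4 [[79.0, 465.0], [409.0, 464.0], [164.0, 431.0], [323.0, 431.0], [160.0, 252.0], [327.0, 252.0]]
5 [[80.0, 464.0], [409.0, 464.0], [165.0, 432.0], [323.0, 432.0], [161.0, 254.0], [326.0, 254.0]]
```

send_rows --pt "0 -0.2 0 0 0.3" --pt "0 0 0 0 0.3" --pt "0 0 0.4 0 0.3" --pt "0 0 0.4 0 0.3" --pt "0 0 0.4 0 0.3" --pt "0 0 0 0 0.3" --force 40

```text
clock: 17.27
tcp_pos: [0.4998, 0.1574, 0.0515]
orientation: [-1.131, -1.328, 1.325]
contact_force: [3.6, 0.1, -2.6]
grip_width: 0.047
```

```bash
python3 - <<'E'
from jig import *
jt()
f=r.grab_frame("wrist"); crop(f,"w13",170,60,350,260,3)
f=r.grab_frame("scene"); crop(f,"s13",310,180,410,280,6)
E
```

```text
t 17.27 tcp [0.4998 0.1574 0.0515] toolx ang 99.2 down [ 0.002  0.001 -1.   ] F [ 3.6  0.1 -2.6] grip 0.047
tcp in jig x 4.8 y -0.1 zfloor 33.5
```

View pics/w13.png

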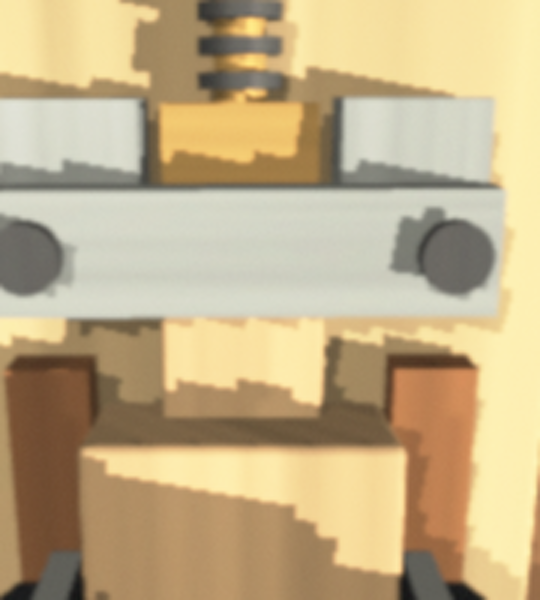

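View pics/s13.png

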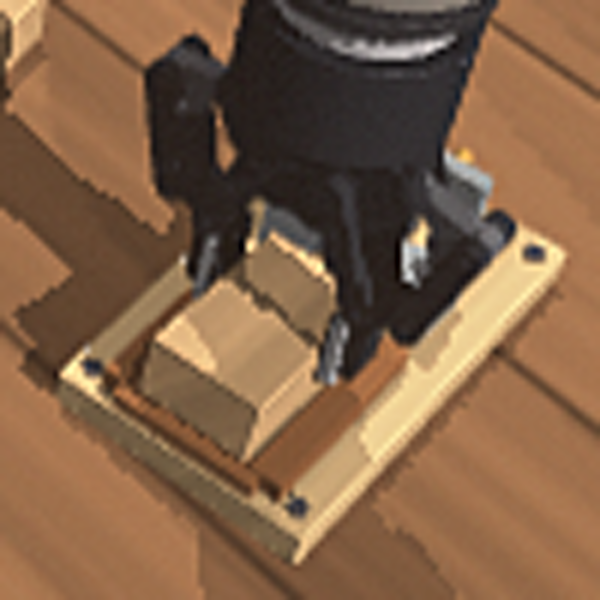

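send_rows --pt "0 0 0.4 0 0.3" --pt "0 0 0.4 0 0.3" --pt "0 0 0.4 0 0.3" --pt "0 0 0.1 0 0.3" --pt "0 0 0 0 0.3" --force 40

```text
clock: 18.0
tcp_pos: [0.4887, 0.1555, 0.052]
orientation: [-1.133, -1.331, 1.323]
contact_force: [9.4, 0.2, -3.3]
grip_width: 0.047
```

```bash
python3 - <<'E'
from jig import *
jt()
f=r.grab_frame("wrist"); crop(f,"w14",170,60,350,260,3)
f=r.grab_frame("scene"); crop(f,"s14",310,180,410,280,6)
E
```

```text
t 18.0 tcp [0.4887 0.1555 0.052 ] toolx ang 99.2 down [ 0.006  0.001 -1.   ] F [ 9.4  0.2 -3.3] grip 0.047
tcp in jig x 16.1 y -0.1 zfloor 34.0
```

View pics/w14.png

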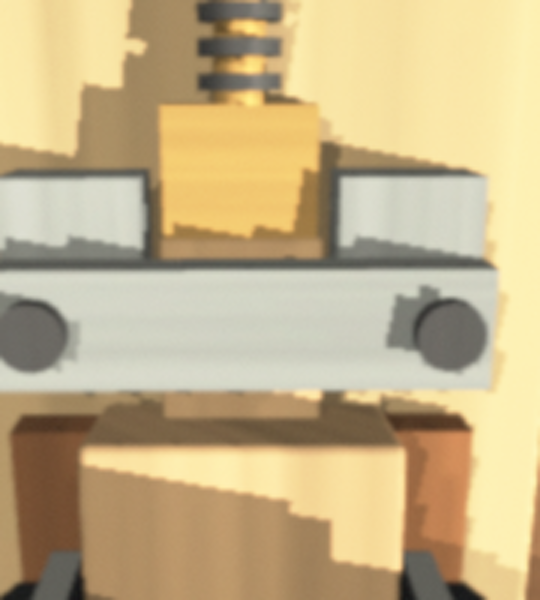

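View pics/s14.png

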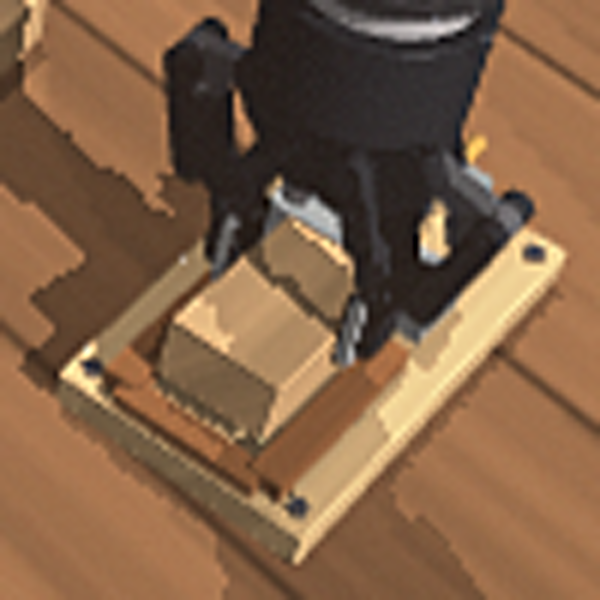

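send_rows --pt "0 0.2 0 0 0.3" --pt "0 0.2 0 0 0.3" --pt "0 0.2 -0.1 0 0.3" --pt "0 0 0 0 0.3" --force 30

```text
clock: 18.6
tcp_pos: [0.4906, 0.1561, 0.047]
orientation: [-1.133, -1.332, 1.321]
contact_force: [8.4, -0.5, 7.6]
grip_width: 0.0468
```

```bash
python3 - <<'E'
from jig import *
jt()
f=r.grab_frame("wrist"); crop(f,"w15",170,60,350,260,3)
f=r.grab_frame("scene"); crop(f,"s15",310,180,410,280,6)
E
```

```text
t 18.6 tcp [0.4906 0.1561 0.047 ] toolx ang 99.1 down [ 0.007  0.002 -1.   ] F [ 8.4 -0.5  7.6] grip 0.0468
tcp in jig x 14.1 y -0.4 zfloor 29.0
```

View pics/w15.png

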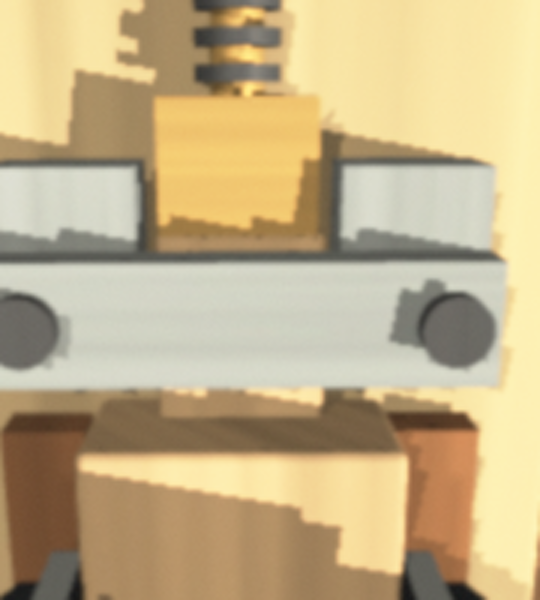

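View pics/s15.png

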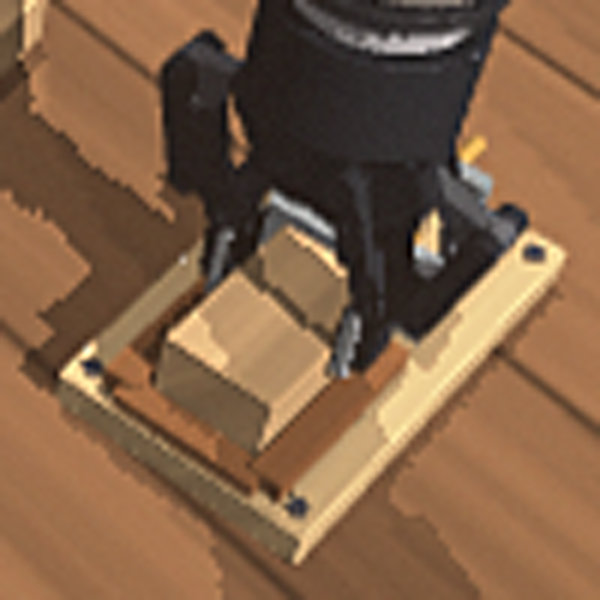

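send_rows --pt "0 0.15 0 0 0.3" --pt "0 0.15 0 0 0.3" --pt "0 0 0 0 0.3"

```text
clock: 19.08
tcp_pos: [0.4914, 0.1561, 0.0448]
orientation: [-1.134, -1.333, 1.32]
contact_force: [7.7, -0.8, 14.8]
grip_width: 0.0468
```

```bash
python3 - <<'E'
from jig import *
jt()
f=r.grab_frame("wrist"); crop(f,"w16",170,60,350,260,3)
f=r.grab_frame("scene"); crop(f,"s16",310,180,410,280,6)
E
```

```text
t 19.07 tcp [0.4914 0.1561 0.0448] toolx ang 99.1 down [ 0.008  0.003 -1.   ] F [ 7.7 -0.8 14.8] grip 0.0468
tcp in jig x 13.3 y -0.3 zfloor 26.8
```

View pics/w16.png

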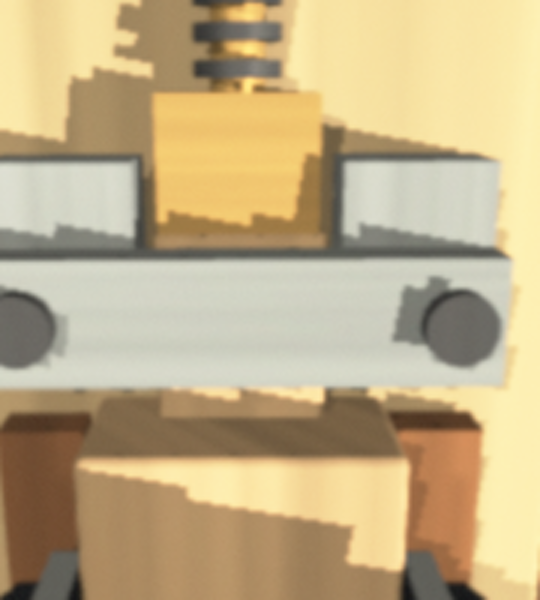

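View pics/s16.png

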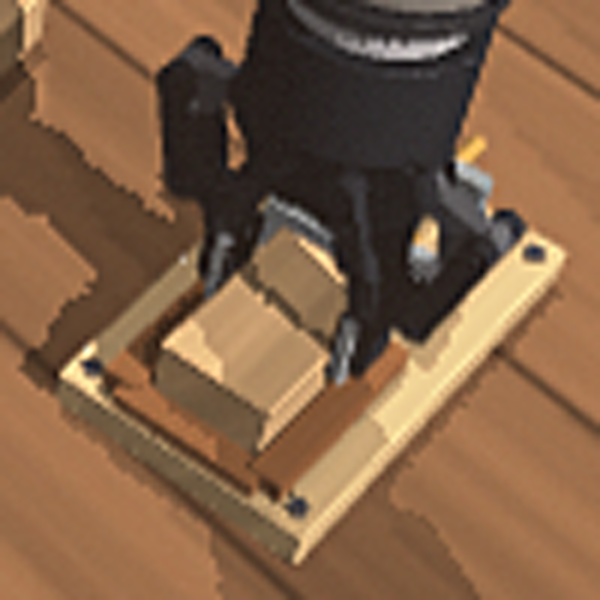

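send_rows --pt "0 0 -0.1 0 0.3" --pt "0 0 -0.1 0 0.3" --pt "0 0 0 0 0.3"

```text
clock: 19.55
tcp_pos: [0.4915, 0.1562, 0.0448]
orientation: [-1.132, -1.33, 1.322]
contact_force: [1.3, -1.7, 21.4]
grip_width: 0.0472
```

```bash
python3 - <<'E'
from jig import *
jt()
E
```

```text
t 19.55 tcp [0.4915 0.1562 0.0448] toolx ang 99.1 down [ 0.005  0.002 -1.   ] F [ 1.3 -1.7 21.4] grip 0.0472
tcp in jig x 13.3 y -0.3 zfloor 26.8
```

send_rows --pt "0 0 0 0 0.7" --pt "0 0 0 0 1" --pt "0 0 0 0 1" --pt "0 0 0 0 1" --pt "0 -3 0 0 1" --pt "0 -5 0 0 1" --pt "0 -5 0 0 1" --pt "0 -4 0 0 1" --pt "0 0 -3 0 1" --pt "0 0 0 0 1"

```text
clock: 20.8
tcp_pos: [0.52, 0.1607, 0.2127]
orientation: [-1.13, -1.327, 1.325]
contact_force: [-1.1, -0.8, 0.1]
grip_width: 0.0856
```

```bash
python3 - <<'E'
from jig import *
import pickle
jt()
f=r.grab_frame("wrist"); crop(f,"w17",195,60,315,260,3);pickle.dump(f,open("w17.pkl","wb"))
f=r.grab_frame("scene"); crop(f,"s17",310,180,410,280,6)
st()
E
```

```text
t 20.8 tcp [0.52   0.1607 0.2127] toolx ang 99.2 down [ 0.002  0.001 -1.   ] F [-1.1 -0.8  0.1] grip 0.0856
tcp in jig x -15.6 y -0.2 zfloor 194.7
t 20.9 tcp [0.5178 0.16   0.2115] toolx ang 99.2 down [-0.002 -0.001 -1.   ] F [ 0.5 -0.7 -0.5] grip 0.0853
```

View pics/w17.png

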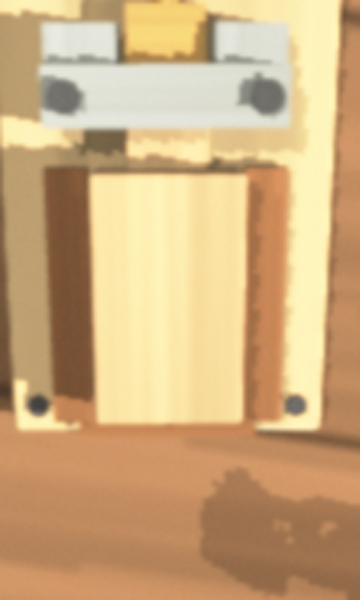

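View pics/s17.png

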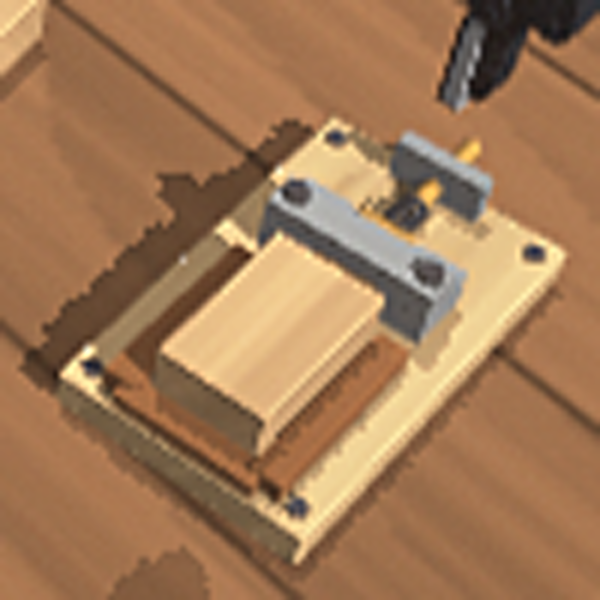

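```bash
python3 - <<'E'
from jig import *
import pickle
from scipy.optimize import least_squares
f=pickle.load(open("w17.pkl","rb")); crop(f,"w17a",205,110,295,205,6)
crop(f,"w17b",200,55,300,125,7)
for n in ["top"]:
    g=r.grab_frame(n); crop(g,"t17",135,185,215,285,6)
E
```

```text
(no output)
```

View pics/w17a.png

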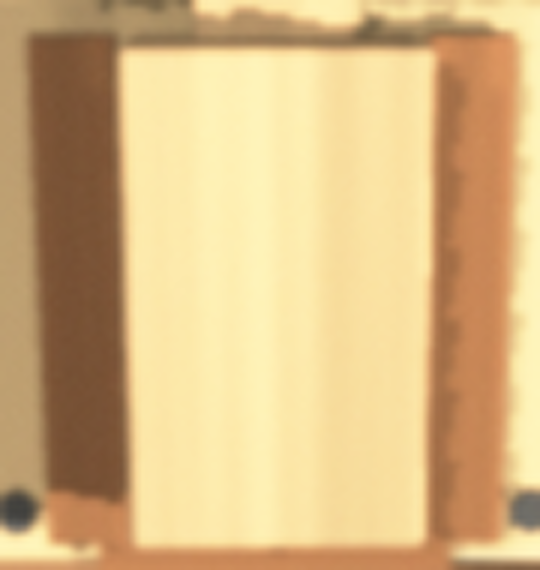

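View pics/w17b.png

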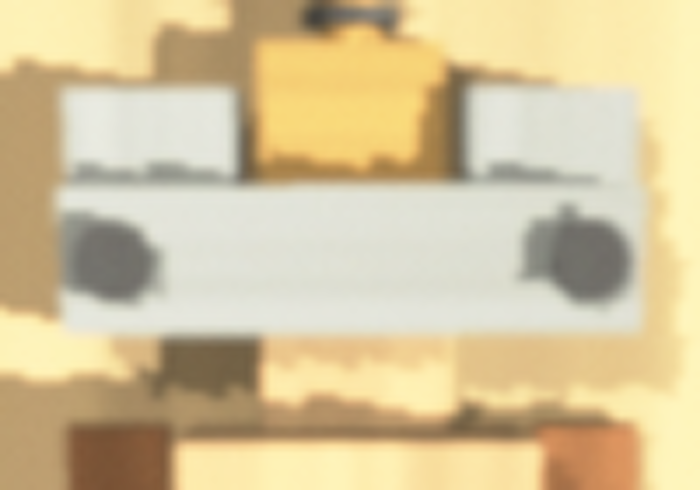

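```bash
python3 - <<'E'
from jig import *
import pickle
from scipy.optimize import least_squares
f=pickle.load(open("w17.pkl","rb"))
a=lambda u,v:((u+.5)/6+205-.5,(v+.5)/6+110-.5)
b=lambda u,v:((u+.5)/7+200-.5,(v+.5)/7+55-.5)
jig=[(53,37,45.5,b(60,332)),(53,-37,45.5,b(642,332)),(71,37,45.5,b(57,185)),(71,-37,45.5,b(645,185)),(40,39.5,28,a(28,37)),(40,-39.5,28,a(516,37)),(-46,39.5,28,a(50,541)),(-46,-39.5,28,a(504,540))]
bl=[(40,24,30,a(120,48)),(40,-24,30,a(435,48)),(-40,-24,30,a(428,547)),(-40,24,30,a(132,547))]
def W(pts,x,y,h,z,t):
    P=np.array([q[:3] for q in pts])/1000;C,S=np.cos(h),np.sin(h);Ct,St=np.cos(t),np.sin(t)
    X=Ct*P[:,0]+St*P[:,2];Z=z-St*P[:,0]+Ct*P[:,2]
    return np.c_[x+C*X-S*P[:,1],y+S*X+C*P[:,1],Z]
def fit(pts,zt):
    uv=np.array([q[3] for q in pts])
    fn=lambda p:(proj(f,W(pts,p[0],p[1],p[2],p[3] if zt else (0 if len(pts)==8 else .018),p[4] if zt else 0))-uv).ravel()
    s=least_squares(fn,[.5046,.158,hd,.018,0] if zt else [.5046,.158,hd]);return s.x,np.abs(s.fun).max()
j,e=fit(jig,False);print("jig",j[:2],np.degrees(j[2]),e)
for zt in (False,True):
    q,e=fit(bl,zt);Dj=np.array([np.cos(j[2]),np.sin(j[2])]);Yj=np.array([-Dj[1],Dj[0]])
    d=q[:2]-j[:2];print("blank rel mm",(1000*d@Dj).round(2),(1000*d@Yj).round(2),"yaw",np.degrees(q[2]-j[2]).round(2),"z/tilt",q[3:],e)
st()
g=r.grab_frame("top")
for t in ["spare","glue","top"]: print(t,[d["rect"] for d in r.recognise("top",t)][:1])
E
```

```text
jig [0.50476587 0.1578324 ] 189.41550638301857 0.5000262395911932
blank rel mm -0.12 -0.8 yaw -0.05 z/tilt [] 0.40513782279111865
blank rel mm -1.14 -0.81 yaw -0.06 z/tilt [0.01570703 0.02237734] 0.4020011431663306
t 20.95 tcp [0.5175 0.16   0.2114] toolx ang 99.2 down [-0.002 -0.001 -1.   ] F [ 0.3 -0.  -0.6] grip 0.0853
spare [[246.3, 229.5, 281.1, 254.5]]
glue [[266.2, 153.5, 288.1, 175.4]]
top [[176.1, 118.6, 202.1, 139.9]]
```

View pics/t17.png

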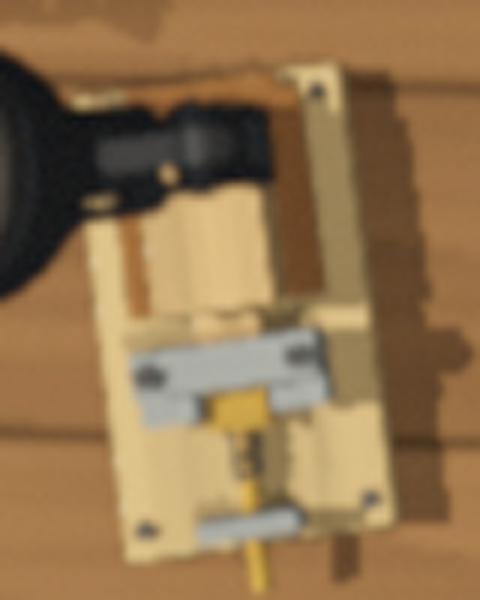

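send_rows --pt "0 2.5 -4.5 0 1" --pt "0 2.5 -4.5 0 1" --pt "0 0 0 0 1" --pt "0 0 0 0 1"

```text
clock: 21.65
tcp_pos: [0.6067, 0.1745, 0.162]
orientation: [-1.129, -1.325, 1.327]
contact_force: [0.1, -0.2, 0.7]
grip_width: 0.0855
```

```bash
python3 - <<'E'
from jig import *
import pickle
jt()
f=r.grab_frame("wrist"); crop(f,"w18",150,0,350,150,4);pickle.dump(f,open("w18.pkl","wb")); crop(f,"w18f",0,0,512,384,1.5)
E
```

```text
t 21.65 tcp [0.6067 0.1745 0.162 ] toolx ang 99.2 down [-0.001 -0.    -1.   ] F [ 0.1 -0.2  0.7] grip 0.0855
tcp in jig x -103.5 y 0.2 zfloor 144.0
```

View pics/w18.png

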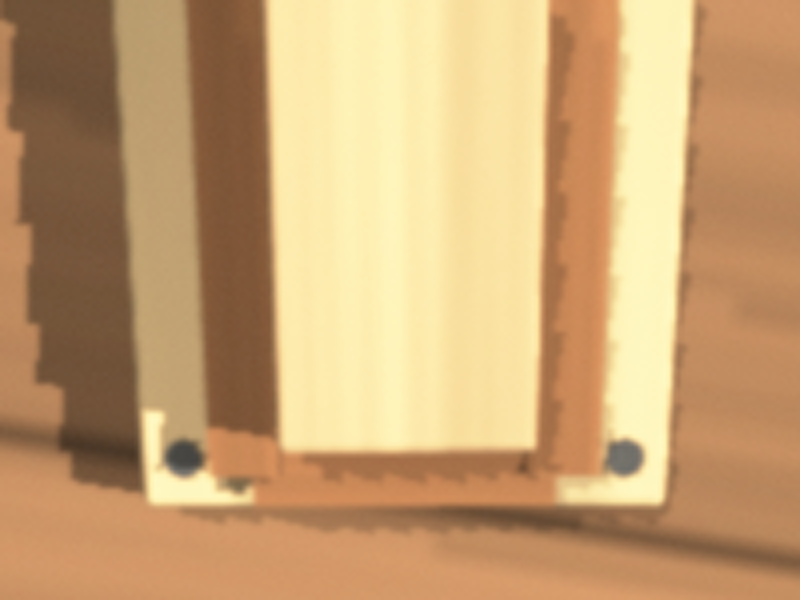

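```bash
python3 - <<'E'
from jig import *
import pickle
from scipy.optimize import least_squares
f1=pickle.load(open("w17.pkl","rb"));f2=pickle.load(open("w18.pkl","rb"))
a=lambda u,v:((u+.5)/6+205-.5,(v+.5)/6+110-.5)
c=lambda u,v:((u+.5)/4+150-.5,(v+.5)/4-.5)
B=41.65
o1=[(40,24,30,a(120,48)),(40,-24,30,a(435,48)),(-40,-24,30,a(428,547)),(-40,24,30,a(132,547))]
o2=[(-40,24,30,c(281,452)),(-40,-24,30,c(537,450))]
j2=[(-95+B,55,18,c(148,505)),(-95+B,-55,18,c(667,505)),(-46,39.5,28,c(207,476)),(-46,-39.5,28,c(603,475))]
# correct f2 by small shift so that jig points agree (calibration)
P=lambda l:np.array([q[:3] for q in l])/1000
U=lambda l:np.array([q[3] for q in l])
def W(p,x,y,h,z,t):
    C,S=np.cos(h),np.sin(h);X=np.cos(t)*p[:,0]+np.sin(t)*p[:,2];Z=z-np.sin(t)*p[:,0]+np.cos(t)*p[:,2]
    return np.c_[x+C*X-S*p[:,1],y+S*X+C*p[:,1],Z]
J=(.50477,.15783,np.radians(189.4))
off=(U(j2)-proj(f2,W(P(j2),*J,0,0)));print("jig resid px",off.round(2));off=off.mean(0)
fn=lambda p:np.r_[(proj(f1,W(P(o1),*p))-U(o1)).ravel(),(proj(f2,W(P(o2),*p))+off-U(o2)).ravel()]
s=least_squares(fn,[*J,.018,0]);d=s.x[:2]-J[:2];h=J[2]
print("rel mm",1000*(d@[np.cos(h),np.sin(h)]),1000*(d@[-np.sin(h),np.cos(h)]),"yaw",np.degrees(s.x[2]-h),"z",s.x[3],"tilt rad",s.x[4],np.abs(s.fun).max())
for t in (0,.03,.077):
    s=least_squares(lambda p:fn([*p,t]),[*J,.018]);print(t,s.x[3],s.cost)
E
```

```text
jig resid px [[ 0.8  -0.92]
 [ 0.64 -0.29]
 [-0.6  -0.19]
 [ 0.82  0.03]]
rel mm -0.6154753877247257 -0.7050775909963044 yaw -0.09625258241682044 z 0.01639253091207551 tilt rad 0.010824806205230688 0.5279968959239341
0 0.01679328515962823 0.3038386730053114
0.03 0.015706126480019064 0.3156324758468706
0.077 0.014153322057530874 0.4641175886512761
```

```bash
python3 - <<'E'
from h import *
st(); print(r.hand_in()); st()
E
```

```text
t 21.7 tcp [0.6068 0.1746 0.1626] toolx ang 99.2 down [-0.  0. -1.] F [ 0.3 -0.9  0. ] grip 0.0854
the job is handed in; nothing more can be done
None
the job is handed in; nothing more can be done
```

The blank is seated in the jig and released, with its tongue under the bridge and its tail down behind the end stop. I handed the job in at about 21.7 s of the 58 s; no verdict was reported.

**What I did**
- I tipped the blank over onto its underside by pushing with the sides of the closed fingers.
- I gripped it across its width and carried it to the jig. Pressing its tail on the stop tilted the tongue down. I then slid the tongue under the bridge against the plunger, pressed the block flat, eased it back to the stop, opened the gripper and backed away.

**One setback:** my first push, with the backs of the fingers, rode up on the blank's top edge instead of tipping it. The reading at the end of that push was about 40 N upward and 25 N sideways. I backed off at once and the blank had not moved. Because this is right at the 40 N limit for the arm or gripper body, I can't rule out that it counted as a violation.

**Last checks**

| Check | Measured | Limit |
|---|---|---|
| Lengthways, relative to seat | -0.1 to -1.1 mm, depending on the fit | 3 mm |
| Sideways | -0.7 to -0.8 mm | 3 mm |
| Square | under 0.1° | 3.4° |
| Height | about 1.6 mm low (combined fit of two views); 2.3 mm low (first view alone) | 2 mm |
| Tilt | about 0.011 rad (combined fit); 0.022 rad (first view alone) | 0.035 rad |

- **Height and tilt:** the pictures pin these down poorly. Fits with other tilts matched almost as well, and the 2.3 mm height reading would be outside the limit. I put it down to measurement error because the block was pressed onto the pocket floor before release.
- **Bystanders:** the plain block, glue bottle and toy top stayed within about 3 pixels (roughly 8 mm) of their starting positions in the top view.
- **Robot:** the gripper was open and clear of everything at the end.

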